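# Unload the light-curing cabinet

### The job

Stop the cure by pressing the red flat key gently, then swing the cabinet's amber door wide open by its handle, to a right angle. Lift every thumb splint out of the mould and lay it down in the blue tray, inside the rim; then swing the door fully shut and start the next cycle with a gentle press on the green flat key. Leave the other things on the table alone.

Things in the scene. Friction and masses are not known exactly. Their poses are not given: they have to be found in the camera images.
- cabinet: fixed low white light-curing cabinet, 316 mm wide, 125 mm high. Origin on the table under the centre of its mould; x points to its back, y to its left, z up (its front, -x, faces the robot). Back housing (x 95 to 125 mm, 70 mm high) and, at the left, the control column (y 118 to 194, x -75 to 95 mm, 105 mm high, two flat keys on top) do not move.
- mould_top (a point): point on the flat top of the fixed aluminium mould, over its centre, 45 mm above the table, axes as the cabinet's. The mould is 164 (x) x 196 (y) mm with four open cavities 13 mm deep, 39 (x) x 83 (y) mm, centred at x = -36 or +36 mm, y = -45 or +45 mm.
- door (a joint): amber clear wrap-round door (front, right side, roof and a rear apron 78 to 118 mm up, in one piece) on an upright hinge; 0 rad = shut, grows as it swings open towards the robot, then to the right (anticlockwise from above), stop at 1.75. Stays where it is left; friction about 0.15 N m. Shut, it covers the mould; roof top 125 mm above the table, front panel face 186 mm in front of the hinge axis.
- door_hinge (a point): point on the door's upright hinge axis (the cabinet's rear right corner, 90 mm behind and 110 mm right of the mould's centre), at the height of the handle bar
- door_handle (a point): the middle of the door's steel bow handle: level round bar, 12 mm thick, 90 mm long, 106 mm above the table, 45 mm off the front panel (39 mm clear behind it). Its x axis points from the bar into the panel, y along the bar, z up; it turns with the door. With the door shut it lies 231 mm in front of and 170 mm left of the hinge axis.
- key_red: red flat membrane key (stop), 44 x 44 mm, nearer the robot on top of the control column. Origin at the middle of its underside; its upper face is 3 mm above that (109 mm above the table). Presses straight down about 1 mm; 3 N counts as pressed, it bottoms at about 5 N; more than 40 N damages it
- key_green: green flat membrane key (start), 44 x 44 mm, the farther one on top of the control column, 80 mm behind the red; same shape and feel
- tray: loose blue shallow tray, 165 (x) x 215 (y) mm, rim 14 mm high, wall and floor 4 mm; origin at the centre of its underside. Holds four splints in two rows, each lying along the tray's y.
- splint_1: skin-coloured rigid thumb splint shell: an open gutter 80 mm long (its x), 36 mm wide (y), 32 mm high (z), walls 5 mm, floor 6 mm, one end (+x) closed; 35 to 70 g, stiff enough to grip across its 36 mm. Origin at the centre of its underside. At the start it lies in one of the mould's cavities, open side up, its x along the cabinet's y, standing 19 mm proud of the mould. May be absent.
- splint_2: skin-coloured rigid thumb splint shell: an open gutter 80 mm long (its x), 36 mm wide (y), 32 mm high (z), walls 5 mm, floor 6 mm, one end (+x) closed; 35 to 70 g, stiff enough to grip across its 36 mm. Origin at the centre of its underside. At the start it lies in one of the mould's cavities, open side up, its x along the cabinet's y, standing 19 mm proud of the mould. May be absent.
- splint_3: skin-coloured rigid thumb splint shell: an open gutter 80 mm long (its x), 36 mm wide (y), 32 mm high (z), walls 5 mm, floor 6 mm, one end (+x) closed; 35 to 70 g, stiff enough to grip across its 36 mm. Origin at the centre of its underside. At the start it lies in one of the mould's cavities, open side up, its x along the cabinet's y, standing 19 mm proud of the mould. May be absent.
- splint_4: skin-coloured rigid thumb splint shell: an open gutter 80 mm long (its x), 36 mm wide (y), 32 mm high (z), walls 5 mm, floor 6 mm, one end (+x) closed; 35 to 70 g, stiff enough to grip across its 36 mm. Origin at the centre of its underside. At the start it lies in one of the mould's cavities, open side up, its x along the cabinet's y, standing 19 mm proud of the mould. May be absent.
- dropper_a: white dropper bottle with red cap; bystander, leave it alone; origin at its underside
- mug: white mug with a blue ring, at the right; bystander, leave it alone; origin at its underside
- phone: black phone lying flat near the front edge; bystander, leave it alone; origin at its underside
- timer: white kitchen-type timer, near the front edge at the right; bystander, leave it alone; origin at its underside

How it is judged (in metres and radians):
On the way, in this order (a step that is already met when the one before it is completed fails the run):
1. the red key is pressed by the fingers (over 3 N) while the door is shut (contact force between key_red and the fingers above 3 N and value of joint door below 0.05 rad), for 0.1 s.
2. the fingers swing the door by its handle (the grasp point is within 6 cm of the handle while the door is between 0.3 and 1.3 rad) (distance between the grasp point and door_handle below 0.06 m and value of joint door between 0.3 and 1.3 rad), for 0.1 s.
3. the door is swung open past 1.45 rad (value of joint door above 1.45 rad), for 0.2 s.
4. every splint lies in the tray, let go (x of splint_1 in the frame of tray between -0.08 and 0.08 m and y of splint_1 in the frame of tray between -0.105 and 0.105 m and height (world z) of each of splint_1, splint_2, splint_3, splint_4 below 0.045 m and angle between splint_1's own x axis and vertical between 1.37 and 1.77 rad and x of splint_2 in the frame of tray between -0.08 and 0.08 m and y of splint_2 in the frame of tray between -0.105 and 0.105 m and angle between splint_2's own x axis and vertical between 1.37 and 1.77 rad and x of splint_3 in the frame of tray between -0.08 and 0.08 m and y of splint_3 in the frame of tray between -0.105 and 0.105 m and angle between splint_3's own x axis and vertical between 1.37 and 1.77 rad and x of splint_4 in the frame of tray between -0.08 and 0.08 m and y of splint_4 in the frame of tray between -0.105 and 0.105 m and angle between splint_4's own x axis and vertical between 1.37 and 1.77 rad and contact force between each of splint_1, splint_2, splint_3, splint_4 and the fingers below 0.1 N), for 0.2 s.
5. the door is shut (under 0.05 rad) (value of joint door below 0.05 rad), for 0.2 s.
6. the green key is pressed by the fingers (over 3 N) with the door shut (contact force between key_green and the fingers above 3 N and value of joint door below 0.05 rad), for 0.1 s.
At the end, for the whole second after the job is handed in: every splint present lies level (long axis within 0.2 rad) inside the tray's rim, on its floor and at rest, the tray flat on the table, and the door is shut to within 0.05 rad, after the green key was pressed (x of splint_1 in the frame of tray between -0.08 and 0.08 m and y of splint_1 in the frame of tray between -0.105 and 0.105 m and height (world z) of each of splint_1, splint_2, splint_3, splint_4 below 0.045 m and angle between splint_1's own x axis and vertical between 1.37 and 1.77 rad and x of splint_2 in the frame of tray between -0.08 and 0.08 m and y of splint_2 in the frame of tray between -0.105 and 0.105 m and angle between splint_2's own x axis and vertical between 1.37 and 1.77 rad and x of splint_3 in the frame of tray between -0.08 and 0.08 m and y of splint_3 in the frame of tray between -0.105 and 0.105 m and angle between splint_3's own x axis and vertical between 1.37 and 1.77 rad and x of splint_4 in the frame of tray between -0.08 and 0.08 m and y of splint_4 in the frame of tray between -0.105 and 0.105 m and angle between splint_4's own x axis and vertical between 1.37 and 1.77 rad and linear speed of each of splint_1, splint_2, splint_3, splint_4 below 0.02 m/s and value of joint door below 0.05 rad and angle between tray's own z axis and vertical below 0.1 rad and height (world z) of tray below 0.01 m); the robot touches nothing.
It fails at once if a key is pressed with more than 40 N (contact force between any of key_red, key_green and anything else above 40 N).
It fails at once if a bystander is moved more than 4 cm or tipped over (distance of any of dropper_a, mug, phone, timer from where it was at the start of the episode above 0.04 m or angle between any of mug, dropper_a's own z axis and vertical above 0.5 rad).
Of splint_1, splint_2, splint_3, splint_4 only 3 to 4 are there at a start; the rules pass over those that are not, and their reading is None.
At some moment in a run one of tray may be knocked a few centimetres aside while the robot is not near it.
Once in a run the grip may slacken for a moment while it holds something.
It also fails if it takes over 208 s, if anything falls off the work surface, if the arm or the gripper's body presses on something with over 40 N, if the wrist force passes 120 N, or if a joint passes its speed limit or range.

### The arm

A 7-joint arm with a two-finger parallel gripper is mounted at the origin on a cart in front of the work surface, level with it; the furniture and walls round the work are solid. World frame = base frame: x ahead of the robot, y to its left, z up, the work surface at z = 0. Lengths are in m, angles in degrees, forces in N, time in s.
With the tool pointing down it reaches from about 0.425 to 0.825 m from the base axis. Payload 3.6 kg.
Tool frame: the origin (TCP) lies between the finger pads; the fingertips stand 8 mm ahead of it and the grasp point (between the pads) lies 11 mm behind it; z points along the fingers, y is the line along which they close (so a half turn about z gives the same grasp; the last joint's range is limited). The gripper opens to 85 mm and grips with 20 to 120 N. Pads are 22 mm wide; open, the fingers measure 114 mm over their backs; the gripper's body (76 mm by 85 mm) begins 54 mm behind the grasp point. The pads swing forward as they close: fully open they stand 13 mm farther back than shut.
Start: joints at [-75.201, 35.231, -0.722, 81.555, 0.464, 63.22, -2.315], TCP at [0.183, 0.624, 0.204] pointing down, gripper open.
Joint ranges: [-178.69, 178.69], [-17.37, 117.87], [-77.05, 75.6], [15.02, 138.74], [-78.02, 258.01], [0.78, 113.62], [-162.83, 162.83]. Speed limits (degrees/s): [159.86, 159.86, 180, 180, 180, 180, 180].

### API

Orientations are given as [roll, pitch, yaw] about the fixed x, y, z axes, in that order (R = Rz(yaw) Ry(pitch) Rx(roll)).
In Python, from station import * gives the robot as it stands. The module is installed in compiled form; this text tells all that it offers.
- The arm moves only by the tool jog_arm, never from a script. Its argument "rows" is a list of rows, each a list of 7 numbers: the opening, from 0 (shut) to 1 (fully open), then the shift along the tool's x, y, z scaled (see below), then the turn, a rotation vector about the tool's x, y, z scaled (see below). A call has 1 to 5 rows; each row shifts and turns the commanded pose from where the row before left it, along the tool's axes as they then stand; what a row does not reach is not made up. The controller multiplies each number of a shift by 0.5 m and each number of a turn by 120 degrees. A row lasts 1/12 s, in which the tool goes at most 41.7 mm and 7.16 degrees, less where a joint would pass 70% of its speed; a pose out of reach is approached as far as the arm can. A call with a number of a shift or a turn outside -1 to 1 is refused whole. A call with a gripper value outside its range is refused whole. The fingers move at their own pace and stop on an object; "grip_force" is the grip in N (left out, the last holds). Time passes only in rows, so rows that do not move let the fingers close. It gives the time, the measured TCP pose, the force, the opening and the grip force at its end, in the units of the state.
- sense(): the state, without advancing time (a new reading comes with each control period).
- capture(name): name is "scene" or "top"; returns a dict with "color" (384x512x3 uint8, red, green, blue), "fx", "fy", "cx", "cy" (pixels), "k1" (the pictures are not rectified: a ray, as slopes to the right and down, at radius r is drawn at 1 + k1 r^2 times it, then the intrinsics apply), "R" (3x3) and "t" (3): a world point X has camera coordinates R X + t. Camera axes: x right, y down, z forward; pixel columns grow to the right and rows downward; lengths in m; the calibration is good to about 2 mm. A picture is of the moment at which its call begins. There is no depth.
- sign_off(): hands the job in; it is judged then, once.
Trained networks look in a picture, given as the dict that the camera call returned (one of the last four; its "shot" number tells which), for a name from the list of things; names that differ only in an ending like _2 or _b are one class to them, and where a whole thing is asked for, a point or a joint stands for the part that bears it (a point fixed in the world has none). Each returns a list of dicts, best first, with "confidence" (0 to 1); they miss things now and then, are a little off and sometimes report something else, mostly with a low value. They report only what shows in the picture. A call takes as long as a camera call.
- spot_in(picture, query): "box" ([left, top, right, bottom] in pixels, round what is visible of it).
- mark_of(picture, query): "centre" ([column, row] in pixels: a listed point, or the origin of a listed thing).
The state is a dict: "clock": time; "q": joint angles; "qvel": joint speeds; "effort": joint torques, N m; "ee_pos": TCP position; "tcp_rot": TCP orientation; "ft_force": force on the tool from outside, world axes, zero at the start; "moment": the same for the moment, N m; "width": finger opening in m; "grasp_force": force on a finger pad.
Only numpy, scipy, OpenCV 4.12 (cv2) and the standard library are available. Lean on these libraries where they do the work, as an engineer would, in place of code of your own. Each camera call takes 0.05 s, during which the arm holds its last target. There are 200 camera calls.

## Working session

There is one attempt and no reset: what is moved stays moved. The work goes in short steps, Python scripts to look and compute and a tool call to move; the robot and the scene stay as the last step left them, time stands still between calls to the robot, and variables do not carry over. Pictures are saved under pics/ and viewed, at most 14 in all, crops included, and the job is handed in when it is done.

Besides the shell and the picture viewer there is one more tool, called as name(argument=value, ...), one argument or row to a line, values as JSON. jog_arm: Moves the arm, as the interface text tells. Shifts and turns lie within -1 to 1; 1 stands for 0.5 m of shift or 120 degrees of turn. Its arguments: {"type":"object","properties":{"rows":{"type":"array","items":{"type":"array","items":{"type":"number"}}},"grip_force":{"type":"number"}},"required":["rows"]}

```bash
mkdir -p pics
cat > h.py <<'E'
from station import *
import numpy as np, cv2
from scipy.spatial.transform import Rotation as Ro
def ray(p,uv):
    K=np.array([[p["fx"],0,p["cx"]],[0,p["fy"],p["cy"]],[0,0,1.]])
    s=np.array([(uv[0]-p["cx"])/p["fx"],(uv[1]-p["cy"])/p["fy"]]);u=s.copy()
    for _ in range(20): u=s/(1+p["k1"]*(u@u))
    R=np.array(p["R"]);d=R.T@np.array([u[0],u[1],1]);return -R.T@np.array(p["t"]),d
def onz(p,uv,z):
    o,d=ray(p,uv);return o+d*(z-o[2])/d[2]
def proj(p,X):
    c=np.array(p["R"])@np.array(X)+np.array(p["t"]);u=c[:2]/c[2];u=u*(1+p["k1"]*(u@u));return np.array([p["fx"]*u[0]+p["cx"],p["fy"]*u[1]+p["cy"]])
def tri(a,ua,b,ub):
    A=np.zeros((3,3));v=np.zeros(3)
    for p,u in((a,ua),(b,ub)):
        o,d=ray(p,u);d/=np.linalg.norm(d);M=np.eye(3)-np.outer(d,d);A+=M;v+=M@o
    return np.linalg.solve(A,v)
def save(p,n): cv2.imwrite("pics/"+n,cv2.cvtColor(p["color"],cv2.COLOR_RGB2BGR))
E
python3 - <<'E'
from h import *
s=sense();print(s)
a=capture("scene");b=capture("top");
cv2.imwrite("pics/a.png",cv2.cvtColor(np.hstack([a["color"],b["color"]]),cv2.COLOR_RGB2BGR)[:, :])
save(a,"s.png");save(b,"t.png")
for p in(a,b):
    print(p["fx"],p["fy"],p["cx"],p["cy"],p["k1"],np.array(p["R"]).round(3).tolist(),np.array(p["t"]).round(3).tolist(), (-np.array(p["R"]).T@p["t"]).round(3))
Z=dict(cabinet=0,mould_top=.045,door_hinge=.106,door_handle=.106,key_red=.106,key_green=.106,tray=0,splint_1=.032,dropper_a=0,mug=0,phone=0,timer=0)
for n,z in Z.items():
    for k,p in(("s",a),("t",b)):
        for m in mark_of(p,n)[:5]: print(n,k,round(m["confidence"],2),np.round(m["centre"],1),onz(p,m["centre"],z).round(4))
E
```

```text
{'clock': 0.0, 'q': array([-75.20453244,  35.2904208 ,  -0.72428952,  81.64437515,
         0.4633101 ,  63.22101289,  -2.31337224]), 'qvel': array([ 0.0229231 ,  0.04387341, -0.02695751, -0.06261524,  0.0894305 ,
       -0.0033675 , -0.05393225]), 'effort': array([ 1.57632671e-04, -4.69216096e+01,  2.59163976e-01, -1.71030521e+01,
        9.96874413e-03,  9.67538886e-03,  1.03981063e-05]), 'ee_pos': array([0.18231488, 0.62299984, 0.20330728]), 'tcp_rot': array([-1.79847034e+02,  8.06370811e-04,  1.63692220e+02]), 'ft_force': array([ 0.55062512, -0.60725725, -0.19339807]), 'moment': array([-0.02695594,  0.04754095,  0.05170346]), 'grasp_force': 0.0, 'width': 0.0853337735477682}
376.80482092028495 376.80482092028495 261.1189374788355 194.42673118936273 -0.06770333519121265 [[-0.735, -0.678, -0.0], [-0.476, 0.517, -0.712], [0.482, -0.523, -0.703]] [0.389, 0.349, 1.153] [-0.104  0.687  1.059]
377.63333322191954 377.63333322191954 253.5720017014149 189.50024723311853 0.036103225844859456 [[0.076, -0.997, -0.007], [-0.977, -0.073, -0.202], [0.201, 0.022, -0.979]] [-0.072, 0.555, 1.048] [ 
[... 499 characters left out ...]
5991 0.1424 0.106 ]
key_green s 0.57 [202.9 203.3] [0.671  0.1488 0.106 ]
key_green t 0.55 [199.5 141.2] [0.678  0.1344 0.106 ]
splint_1 s 0.54 [240.4 208. ] [0.6092 0.0278 0.032 ]
splint_1 s 0.39 [231. 202.] [0.6576 0.0299 0.032 ]
dropper_a s 0.46 [164.5 246.5] [0.6966 0.3214 0.    ]
dropper_a t 0.45 [148.9 146.5] [0.6836 0.3105 0.    ]
mug t 0.87 [362.7 255. ] [ 0.3976 -0.3648  0.    ]
mug t 0.25 [195.5 173.3] [0.6082 0.1553 0.    ]
phone s 0.74 [287.5 232.4] [ 0.4196 -0.0223  0.    ]
phone t 0.86 [241.5 243.1] [ 0.4048 -0.0049  0.    ]
timer s 0.49 [321.7 215.3] [ 0.3777 -0.1747  0.    ]
timer s 0.26 [205.9 203.4] [0.7481 0.0813 0.    ]
timer t 0.61 [301.  259.7] [ 0.3698 -0.1843  0.    ]
```

View pics/s.png

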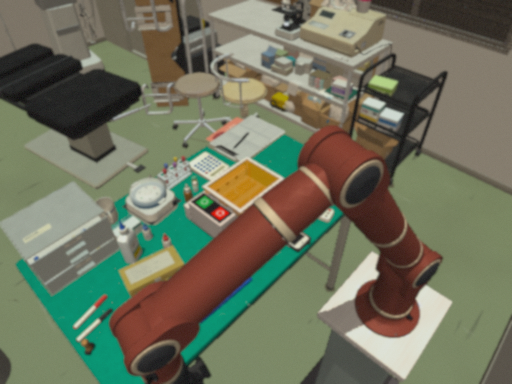

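View pics/t.png

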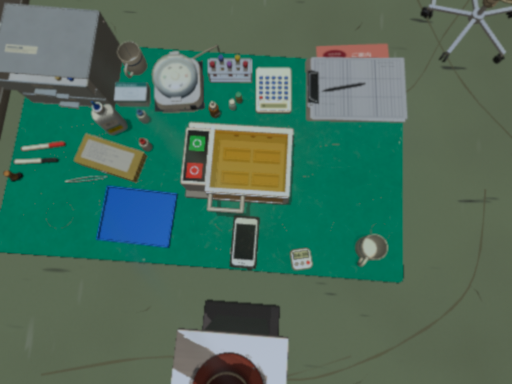

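Run:
```python
from h import *
b=capture("top")
im=b["color"];hsv=cv2.cvtColor(im,cv2.COLOR_RGB2HSV)
save(b,"t2.png")
c=cv2.resize(im[110:230,170:310],None,fx=5.7,fy=5,interpolation=cv2.INTER_CUBIC);c=cv2.resize(im[110:225,170:310],None,fx=5,fy=5,interpolation=cv2.INTER_CUBIC)
cv2.imwrite("pics/c1.png",c[:,:,::-1])
def blob(lo,hi,z,n):
    m=cv2.inRange(hsv,lo,hi);m=cv2.morphologyEx(m,cv2.MORPH_CLOSE,np.ones((5,5)))
    cs=sorted(cv2.findContours(m,0,1)[0],key=cv2.contourArea)[::-1][:2]
    for k in cs:
        if cv2.contourArea(k)<20: continue
        w=np.array([onz(b,p[0].astype(float),z)[:2] for p in k],np.float32)
        r=cv2.minAreaRect(w);print(n,cv2.contourArea(k),np.round(r[0],4),np.round(r[1],4),round(r[2],2),k.reshape(-1,2).min(0),k.reshape(-1,2).max(0))
blob((108,150,80),(125,255,255),.014,"tray")
blob((50,120,80),(75,255,255),.109,"green")
blob((0,150,120),(6,255,255),.109,"red")
blob((12,120,100),(24,255,255),.125,"door")
```

```text
tray 146.0 [0.5182 0.255 ] [0.042  0.0838] 44.53 [148 193] [174 210]
tray 142.5 [0.4543 0.3159] [0.0533 0.0597] 66.66 [123 211] [147 230]
green 217.5 [0.6714 0.1417] [0.047  0.0459] 88.38 [189 135] [205 151]
red 203.5 [0.5915 0.1405] [0.0406 0.0444] 4.29 [186 163] [202 177]
red 29.5 [0.6377 0.5374] [0.0093 0.0389] 12.16 [ 49 142] [ 63 146]
door 3990.0 [ 0.6281 -0.012 ] [0.1629 0.2033] 0.55 [211 130] [286 190]
door 1609.0 [0.6065 0.377 ] [0.1711 0.0809] 76.36 [ 76 136] [142 178]
```

View pics/c1.png

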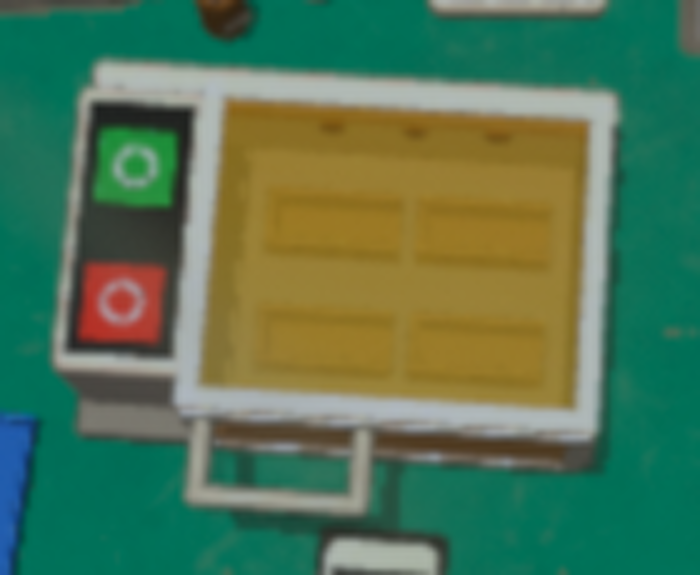

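Run:
```python
from h import *
from scipy.optimize import least_squares
b=capture("top");im=b["color"].astype(int)
m=((im[:,:,2]>im[:,:,1]+40)&(im[:,:,2]>im[:,:,0]+60)).astype(np.uint8)
k=max(cv2.findContours(m,0,1)[0],key=cv2.contourArea)
for z in(0,.014):
    r=cv2.minAreaRect(np.array([onz(b,p[0].astype(float),z)[:2] for p in k],np.float32));print("tray",z,cv2.contourArea(k),r)
cp=lambda u,v:np.array([170+(u+.5)/5-.5,110+(v+.5)/5-.5])
obs=[((57,362),(-.075,.194,.105)),((83,90),(.095,.194,.105)),((278,503),(-.141,.060,.106)),((137,166),(.0,.156,.109,1)),((122,303),(-.08,.156,.109,1))]
def f(x):
    c,s=np.cos(x[2]),np.sin(x[2]);R=[]
    for uv,P in obs:
        px=P[0]+(x[3] if len(P)>3 else 0)
        R.append(proj(b,[x[0]+c*px-s*P[1],x[1]+s*px+c*P[1],P[2]])-cp(*uv))
    return np.concatenate(R)
s=least_squares(f,[.628,-.015,0,.05]);print(s.x,np.degrees(s.x[2]),s.fun.round(1))
```

```text
tray 0 3778.0 ((0.4633750915527344, 0.31833815574645996), (0.21733610332012177, 0.1651059240102768), 87.75791931152344)
tray 0.014 3778.0 ((0.4618196189403534, 0.31376105546951294), (0.21466167271137238, 0.16307416558265686), 87.7579345703125)
[ 0.6268284  -0.01691194  0.00595853  0.04532609] 0.34139852974739626 [-1.2  1.5 -0.  -1.4  0.3 -0.2  0.4  0.2  0.6 -0.1]
```

jog_arm(
  rows=[
    [0, 0, 0, 0, 0, 0, 0.0512],
    [0, 0, 0, 0, 0, 0, 0.0512],
    [0, 0, 0, 0, 0, 0, 0.0512],
    [0, 0, 0, 0, 0, 0, 0.0512],
    [0, 0, 0, 0, 0, 0, 0.0512],
  ],
)

```text
clock: 1.82
ee_pos: [0.1825, 0.6238, 0.2045]
tcp_rot: [-180.0, -0.0, 132.7]
ft_force: [0.2, -0.0, 0.3]
width: 0.0253
grasp_force: 0.0
```

jog_arm(
  rows=[
    [0, 0, 0, 0, 0, 0, 0.0512],
    [0, 0, 0, 0, 0, 0, 0.0512],
    [0, 0, 0, 0, 0, 0, 0.0512],
    [0, 0, 0, 0, 0, 0, 0.0512],
    [0, 0, 0, 0, 0, 0, 0.0512],
  ],
)

```text
clock: 2.23
ee_pos: [0.1825, 0.6238, 0.2045]
tcp_rot: [-180.0, -0.0, 102.0]
ft_force: [-1.0, 0.3, -1.0]
width: -0.0001
grasp_force: 0.0
```

jog_arm(
  rows=[
    [0, 0, 0, 0, 0, 0, 0.0512],
    [0, 0, 0, 0, 0, 0, 0.0512],
    [0, 0, 0, 0, 0, 0, 0],
    [0, 0, 0, 0, 0, 0, 0],
  ],
)

```text
clock: 2.57
ee_pos: [0.1823, 0.6239, 0.2044]
tcp_rot: [180.0, 0.0, 90.1]
ft_force: [-0.5, 0.4, 0.8]
width: -0.0004
grasp_force: 0.0
```

jog_arm(
  rows=[
    [0, -0.0483, 0.0409, 0, 0, 0, 0],
    [0, -0.0483, 0.0409, 0, 0, 0, 0],
    [0, -0.0483, 0.0409, 0, 0, 0, 0],
    [0, -0.0483, 0.0409, 0, 0, 0, 0],
    [0, -0.0483, 0.0409, 0, 0, 0, 0],
  ],
)

```text
clock: 2.98
ee_pos: [0.2856, 0.5018, 0.2047]
tcp_rot: [180.0, -0.0, 90.1]
ft_force: [0.6, 0.4, 0.4]
width: -0.0002
grasp_force: 0.0
```

jog_arm(
  rows=[
    [0, -0.0483, 0.0409, 0, 0, 0, 0],
    [0, -0.0483, 0.0409, 0, 0, 0, 0],
    [0, -0.0483, 0.0409, 0, 0, 0, 0],
    [0, -0.0483, 0.0409, 0, 0, 0, 0],
    [0, -0.0483, 0.0409, 0, 0, 0, 0],
  ],
)

```text
clock: 3.4
ee_pos: [0.3878, 0.3809, 0.2048]
tcp_rot: [180.0, -0.0, 90.1]
ft_force: [0.2, 0.4, -0.4]
width: 0.0002
grasp_force: 0.0
```

jog_arm(
  rows=[
    [0, -0.0483, 0.0409, 0, 0, 0, 0],
    [0, -0.0483, 0.0409, 0, 0, 0, 0],
    [0, -0.0483, 0.0409, 0, 0, 0, 0],
    [0, -0.0483, 0.0409, 0, 0, 0, 0],
    [0, -0.0483, 0.0409, 0, 0, 0, 0],
  ],
)

```text
clock: 3.82
ee_pos: [0.49, 0.2601, 0.2048]
tcp_rot: [180.0, -0.0, 90.1]
ft_force: [0.2, 0.0, 0.8]
width: 0.0004
grasp_force: 0.0
```

jog_arm(
  rows=[
    [0, -0.0483, 0.0409, 0, 0, 0, 0],
    [0, -0.0483, 0.0409, 0, 0, 0, 0],
    [0, -0.0483, 0.0409, 0, 0, 0, 0],
    [0, -0.0483, 0.0409, 0, 0, 0, 0],
    [0, -0.0483, 0.0409, 0, 0, 0, 0],
  ],
)

```text
clock: 4.23
ee_pos: [0.5922, 0.1392, 0.2047]
tcp_rot: [180.0, -0.0, 90.1]
ft_force: [0.8, 0.4, -0.9]
width: -0.0002
grasp_force: 0.0
```

jog_arm(
  rows=[
    [0, 0, 0, 0.06, 0, 0, 0],
    [0, 0, 0, 0.06, 0, 0, 0],
    [0, 0, 0, 0.02, 0, 0, 0],
    [0, 0, 0, 0, 0, 0, 0],
  ],
)

```text
clock: 4.57
ee_pos: [0.5887, 0.1405, 0.1315]
tcp_rot: [-179.6, 0.1, 90.1]
ft_force: [0.1, -0.6, -0.7]
width: -0.0001
grasp_force: 0.0
```

jog_arm(
  rows=[
    [0, 0, 0, 0.008, 0, 0, 0],
    [0, 0, 0, 0.008, 0, 0, 0],
    [0, 0, 0, 0.008, 0, 0, 0],
    [0, 0, 0, 0, 0, 0, 0],
    [0, 0, 0, 0, 0, 0, 0],
  ],
)

```text
clock: 4.98
ee_pos: [0.5915, 0.1408, 0.1231]
tcp_rot: [179.9, -0.0, 90.0]
ft_force: [-0.0, 0.7, 0.2]
width: -0.0
grasp_force: 0.0
```

jog_arm(
  rows=[
    [0, 0, 0, 0.003, 0, 0, 0],
    [0, 0, 0, 0.003, 0, 0, 0],
    [0, 0, 0, 0, 0, 0, 0],
  ],
)

```text
clock: 5.23
ee_pos: [0.5911, 0.1405, 0.1194]
tcp_rot: [-180.0, 0.0, 90.0]
ft_force: [-0.8, -0.1, -0.8]
width: -0.0001
grasp_force: 0.0
```

jog_arm(
  rows=[
    [0, 0, 0, 0.002, 0, 0, 0],
    [0, 0, 0, 0, 0, 0, 0],
  ],
)

```text
clock: 5.4
ee_pos: [0.5911, 0.1405, 0.1183]
tcp_rot: [-180.0, 0.0, 90.0]
ft_force: [0.4, -0.7, 1.0]
width: 0.0002
grasp_force: 0.0
```

jog_arm(
  rows=[
    [0, 0, 0, 0.002, 0, 0, 0],
    [0, 0, 0, 0, 0, 0, 0],
  ],
)

```text
clock: 5.57
ee_pos: [0.5911, 0.1404, 0.1173]
tcp_rot: [-180.0, 0.0, 90.0]
ft_force: [0.3, -0.1, -0.3]
width: -0.0
grasp_force: 0.0
```

jog_arm(
  rows=[
    [0, 0, 0, 0.002, 0, 0, 0],
    [0, 0, 0, 0, 0, 0, 0],
  ],
)

```text
clock: 5.73
ee_pos: [0.5911, 0.1405, 0.1163]
tcp_rot: [-180.0, 0.0, 90.0]
ft_force: [-1.3, 0.2, -0.8]
width: -0.0001
grasp_force: 0.0
```

jog_arm(
  rows=[
    [0, 0, 0, 0.002, 0, 0, 0],
    [0, 0, 0, 0, 0, 0, 0],
  ],
)

```text
clock: 5.9
ee_pos: [0.5911, 0.1405, 0.1153]
tcp_rot: [-180.0, 0.0, 90.0]
ft_force: [-0.1, -0.8, 0.1]
width: -0.0003
grasp_force: 0.0
```

jog_arm(
  rows=[
    [0, 0, 0, 0.001, 0, 0, 0],
    [0, 0, 0, 0, 0, 0, 0],
  ],
)

```text
clock: 6.07
ee_pos: [0.5912, 0.1405, 0.1149]
tcp_rot: [-180.0, 0.0, 90.0]
ft_force: [-0.2, 0.5, -0.1]
width: 0.0
grasp_force: 0.0
```

jog_arm(
  rows=[
    [0, 0, 0, 0.002, 0, 0, 0],
    [0, 0, 0, 0, 0, 0, 0],
  ],
)

```text
clock: 6.23
ee_pos: [0.5911, 0.1405, 0.1138]
tcp_rot: [-180.0, 0.0, 90.0]
ft_force: [0.7, -0.6, -0.2]
width: -0.0
grasp_force: 0.0
```

jog_arm(
  rows=[
    [0, 0, 0, 0.001, 0, 0, 0],
    [0, 0, 0, 0, 0, 0, 0],
  ],
)

```text
clock: 6.4
ee_pos: [0.5912, 0.1405, 0.1134]
tcp_rot: [-180.0, 0.0, 90.0]
ft_force: [0.5, -0.2, 0.8]
width: 0.0004
grasp_force: 0.0
```

jog_arm(
  rows=[
    [0, 0, 0, 0.002, 0, 0, 0],
    [0, 0, 0, 0, 0, 0, 0],
  ],
)

```text
clock: 6.57
ee_pos: [0.5911, 0.1405, 0.1123]
tcp_rot: [-180.0, 0.0, 90.0]
ft_force: [0.3, -0.2, -0.0]
width: -0.0
grasp_force: 0.0
```

jog_arm(
  rows=[
    [0, 0, 0, 0.001, 0, 0, 0],
    [0, 0, 0, 0, 0, 0, 0],
  ],
)

```text
clock: 6.73
ee_pos: [0.5912, 0.1405, 0.1119]
tcp_rot: [-180.0, 0.0, 90.0]
ft_force: [0.4, -0.5, 0.3]
width: -0.0003
grasp_force: 0.0
```

Run:
```python
from h import *
b=capture("top");s=sense();print(s["ft_force"],s["ee_pos"],s["effort"].round(1))
c=cv2.resize(b["color"][110:225,170:310],None,fx=5,fy=5,interpolation=cv2.INTER_CUBIC)
cv2.imwrite("pics/c2.png",c[:,:,::-1])
```

```text
[-0.3118047   0.56268563 -0.19938123] [0.59119542 0.14047174 0.11196005] [  0.  -44.8   4.2 -13.9   0.   -0.    0. ]
```

View pics/c2.png

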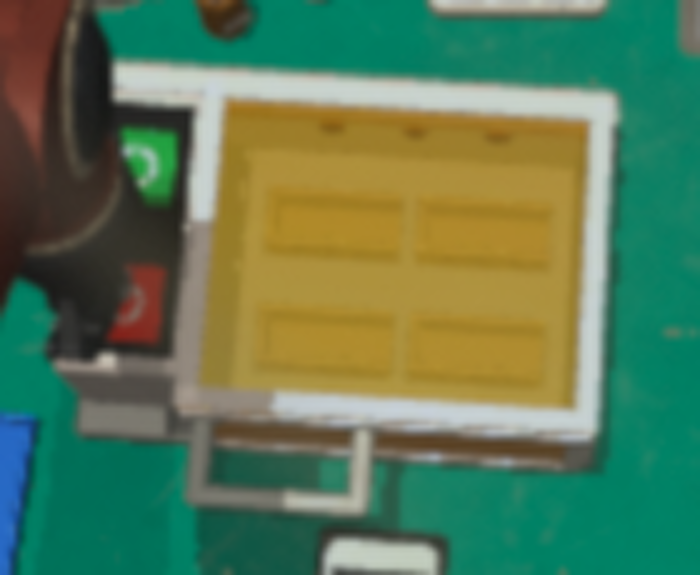

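Run:
```python
from h import *
b=capture("top");a=capture("scene")
for z in(.104,.12,.17,.2): print(z,((proj(b,[.591,.1405,z])-[170,110]+.5)*5).round(),proj(a,[.591,.1405,z]).round())
c=cv2.resize(a["color"][130:270,130:320],None,fx=4,fy=4,interpolation=cv2.INTER_CUBIC)
cv2.imwrite("pics/c3.png",c[:,:,::-1])
```

```text
0.104 [124. 305.] [220. 214.]
0.12 [119. 298.] [220. 211.]
0.17 [104. 274.] [219. 200.]
0.2 [ 94. 259.] [218. 194.]
```

View pics/c3.png

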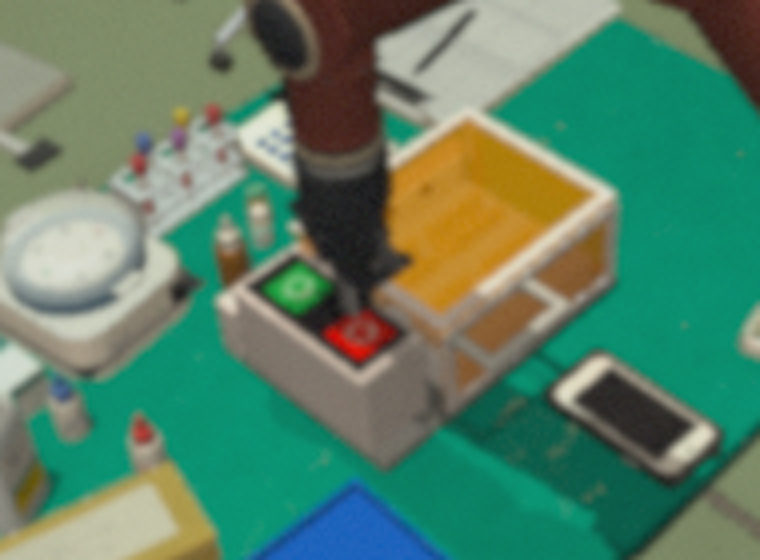

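jog_arm(
  rows=[
    [0, 0, 0, 0.002, 0, 0, 0],
    [0, 0, 0, 0, 0, 0, 0],
  ],
)

```text
clock: 7.05
ee_pos: [0.5911, 0.1405, 0.1108]
tcp_rot: [-180.0, 0.0, 90.0]
ft_force: [-0.2, 0.6, -0.6]
width: 0.0
grasp_force: 0.0
```

jog_arm(
  rows=[
    [0, 0, 0, 0.002, 0, 0, 0],
    [0, 0, 0, 0, 0, 0, 0],
  ],
)

```text
clock: 7.22
ee_pos: [0.5911, 0.1405, 0.1098]
tcp_rot: [-180.0, 0.0, 90.0]
ft_force: [0.2, 0.6, -0.5]
width: 0.0001
grasp_force: 0.0
```

jog_arm(
  rows=[
    [0, 0, 0, 0.002, 0, 0, 0],
    [0, 0, 0, 0, 0, 0, 0],
  ],
)

```text
clock: 7.38
ee_pos: [0.5911, 0.1405, 0.1088]
tcp_rot: [-180.0, 0.0, 90.0]
ft_force: [-0.4, -0.6, 0.2]
width: -0.0
grasp_force: 0.0
```

jog_arm(
  rows=[
    [0, 0, 0, 0.002, 0, 0, 0],
    [0, 0, 0, 0, 0, 0, 0],
  ],
)

```text
clock: 7.55
ee_pos: [0.5911, 0.1405, 0.1078]
tcp_rot: [-180.0, 0.0, 90.0]
ft_force: [0.3, 0.3, 1.2]
width: 0.0001
grasp_force: 0.0
```

jog_arm(
  rows=[
    [0, 0, 0, 0.002, 0, 0, 0],
    [0, 0, 0, 0, 0, 0, 0],
  ],
)

```text
clock: 7.72
ee_pos: [0.5911, 0.1405, 0.1068]
tcp_rot: [-180.0, 0.0, 90.0]
ft_force: [-0.5, 0.4, -0.7]
width: -0.0003
grasp_force: 0.0
```

jog_arm(
  rows=[
    [0, 0, 0, 0.002, 0, 0, 0],
    [0, 0, 0, 0, 0, 0, 0],
  ],
)

```text
clock: 7.88
ee_pos: [0.5911, 0.1405, 0.1058]
tcp_rot: [-180.0, 0.0, 90.0]
ft_force: [-0.7, -0.2, 0.4]
width: -0.0
grasp_force: 0.0
```

jog_arm(
  rows=[
    [0, 0, 0, 0.002, 0, 0, 0],
    [0, 0, 0, 0, 0, 0, 0],
  ],
)

```text
clock: 8.05
ee_pos: [0.5911, 0.1405, 0.1048]
tcp_rot: [-180.0, 0.0, 90.0]
ft_force: [-0.4, -0.5, 0.4]
width: -0.0005
grasp_force: 0.0
```

jog_arm(
  rows=[
    [0, 0, 0, 0.002, 0, 0, 0],
    [0, 0, 0, 0, 0, 0, 0],
  ],
)

```text
clock: 8.22
ee_pos: [0.5911, 0.1405, 0.1038]
tcp_rot: [-180.0, 0.0, 90.0]
ft_force: [-0.3, -0.3, 0.5]
width: 0.0002
grasp_force: 0.0
```

Run:
```python
from h import *
a=capture("scene")
c=cv2.resize(a["color"][170:240,180:260],None,fx=8,fy=8,interpolation=cv2.INTER_CUBIC)
cv2.imwrite("pics/c4.png",c[:,:,::-1])
s=sense();print(s["ft_force"],s["q"])
```

```text
[ 0.02312491  0.35092739 -0.54798983] [-26.67180679  38.78014974  18.66796641  95.94960442 -15.67988183
  47.8690194   -1.29100371]
```

View pics/c4.png

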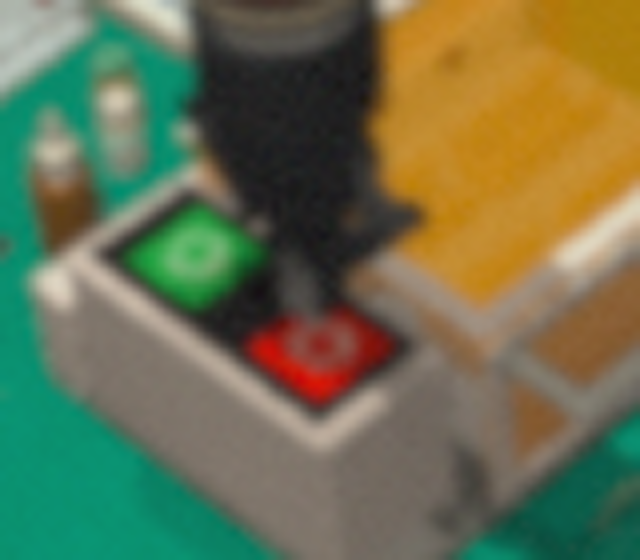

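jog_arm(
  rows=[
    [0, 0, 0, 0.002, 0, 0, 0],
    [0, 0, 0, 0, 0, 0, 0],
  ],
)

```text
clock: 8.43
ee_pos: [0.5911, 0.1405, 0.1028]
tcp_rot: [-180.0, 0.0, 90.0]
ft_force: [-0.6, -0.0, 0.4]
width: -0.0002
grasp_force: 0.0
```

jog_arm(
  rows=[
    [0, 0, 0, 0.002, 0, 0, 0],
    [0, 0, 0, 0, 0, 0, 0],
  ],
)

```text
clock: 8.6
ee_pos: [0.5911, 0.1405, 0.1018]
tcp_rot: [-180.0, 0.0, 90.0]
ft_force: [-0.1, 0.4, 0.5]
width: 0.0001
grasp_force: 0.0
```

jog_arm(
  rows=[
    [0, 0, 0, 0.002, 0, 0, 0],
    [0, 0, 0, 0, 0, 0, 0],
  ],
)

```text
clock: 8.77
ee_pos: [0.5911, 0.1405, 0.1008]
tcp_rot: [-180.0, 0.0, 90.0]
ft_force: [-0.4, 0.1, 0.3]
width: 0.0001
grasp_force: 0.0
```

jog_arm(
  rows=[
    [0, 0, 0, 0.002, 0, 0, 0],
    [0, 0, 0, 0, 0, 0, 0],
  ],
)

```text
clock: 8.93
ee_pos: [0.5911, 0.1405, 0.0998]
tcp_rot: [-180.0, 0.0, 90.0]
ft_force: [0.0, -0.8, -0.8]
width: 0.0002
grasp_force: 0.0
```

jog_arm(
  rows=[
    [0, 0, 0, 0.002, 0, 0, 0],
    [0, 0, 0, 0, 0, 0, 0],
  ],
)

```text
clock: 9.1
ee_pos: [0.5911, 0.1405, 0.0988]
tcp_rot: [-180.0, 0.0, 90.0]
ft_force: [-0.7, 0.6, -0.9]
width: 0.0001
grasp_force: 0.0
```

Run:
```python
from h import *
a=capture("scene");b=capture("top")
for z in(.11,.12,.13): print(onz(a,(218.1,209.6),z))
c=np.hstack([cv2.resize(x,(400,400),interpolation=cv2.INTER_CUBIC) for x in(a["color"][180:230,195:245],b["color"][130:190,150:210])])
cv2.imwrite("pics/c5.png",c[:,:,::-1])
```

```text
[0.60622682 0.13541914 0.11      ]
[0.59874377 0.14123156 0.12      ]
[0.59126072 0.14704398 0.13      ]
```

View pics/c5.png

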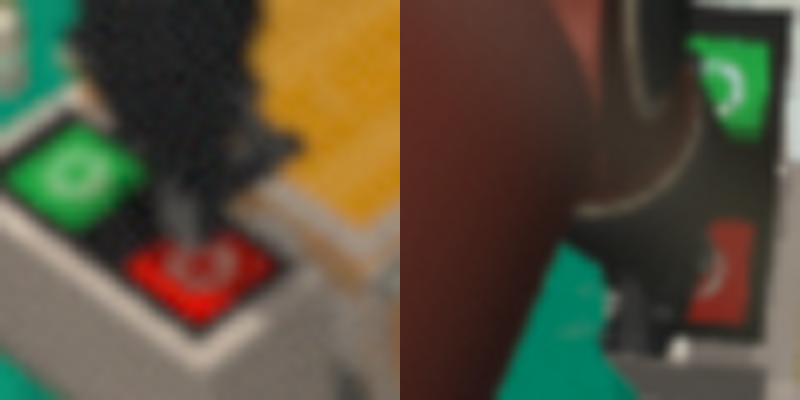

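jog_arm(
  rows=[
    [0, 0, 0, 0.002, 0, 0, 0],
    [0, 0, 0, 0, 0, 0, 0],
  ],
)

```text
clock: 9.37
ee_pos: [0.5911, 0.1404, 0.0978]
tcp_rot: [-180.0, 0.0, 90.0]
ft_force: [0.3, -0.6, 0.4]
width: 0.0
grasp_force: 0.0
```

jog_arm(
  rows=[
    [0, 0, 0, 0.002, 0, 0, 0],
    [0, 0, 0, 0, 0, 0, 0],
  ],
)

```text
clock: 9.53
ee_pos: [0.5911, 0.1405, 0.0968]
tcp_rot: [-180.0, 0.0, 90.0]
ft_force: [0.3, -0.0, -0.5]
width: -0.0001
grasp_force: 0.0
```

jog_arm(
  rows=[
    [0, 0, 0, 0.002, 0, 0, 0],
    [0, 0, 0, 0, 0, 0, 0],
  ],
)

```text
clock: 9.7
ee_pos: [0.5911, 0.1405, 0.0958]
tcp_rot: [-180.0, 0.0, 90.0]
ft_force: [0.6, 0.2, -0.3]
width: 0.0001
grasp_force: 0.0
```

jog_arm(
  rows=[
    [0, 0, 0, 0.002, 0, 0, 0],
    [0, 0, 0, 0, 0, 0, 0],
  ],
)

```text
clock: 9.87
ee_pos: [0.5911, 0.1405, 0.0948]
tcp_rot: [-180.0, 0.0, 90.0]
ft_force: [-0.3, 0.3, -0.8]
width: 0.0
grasp_force: 0.0
```

jog_arm(
  rows=[
    [0, 0, 0, 0.002, 0, 0, 0],
    [0, 0, 0, 0, 0, 0, 0],
  ],
)

```text
clock: 10.03
ee_pos: [0.5911, 0.1405, 0.0938]
tcp_rot: [-180.0, 0.0, 90.0]
ft_force: [-0.4, 0.2, 0.5]
width: -0.0002
grasp_force: 0.0
```

jog_arm(
  rows=[
    [0, 0, 0, 0.002, 0, 0, 0],
    [0, 0, 0, 0, 0, 0, 0],
  ],
)

```text
clock: 10.2
ee_pos: [0.5911, 0.1405, 0.0928]
tcp_rot: [-180.0, 0.0, 90.0]
ft_force: [0.4, -0.4, 0.4]
width: 0.0001
grasp_force: 0.0
```

jog_arm(
  rows=[
    [0, 0, 0, 0.002, 0, 0, 0],
    [0, 0, 0, 0, 0, 0, 0],
  ],
)

```text
clock: 10.37
ee_pos: [0.5911, 0.1405, 0.0918]
tcp_rot: [-180.0, 0.0, 90.0]
ft_force: [0.5, -0.7, 0.3]
width: 0.0001
grasp_force: 0.0
```

jog_arm(
  rows=[
    [0, 0, 0, 0.002, 0, 0, 0],
    [0, 0, 0, 0, 0, 0, 0],
  ],
)

```text
clock: 10.53
ee_pos: [0.5911, 0.1404, 0.0908]
tcp_rot: [-180.0, 0.0, 90.0]
ft_force: [0.2, -0.1, -0.5]
width: -0.0003
grasp_force: 0.0
```

jog_arm(
  rows=[
    [0, 0, 0, 0.002, 0, 0, 0],
    [0, 0, 0, 0, 0, 0, 0],
  ],
)

```text
clock: 10.7
ee_pos: [0.5911, 0.1405, 0.0898]
tcp_rot: [-180.0, 0.0, 90.0]
ft_force: [0.6, 0.1, -0.3]
width: 0.0
grasp_force: 0.0
```

Run:
```python
from h import *
a=capture("scene");b=capture("top")
c=np.hstack([cv2.resize(x,(400,400),interpolation=cv2.INTER_CUBIC) for x in(a["color"][195:235,200:240],b["color"][160:190,175:205])])
cv2.imwrite("pics/c6.png",c[:,:,::-1])
```

```text
(no output)
```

View pics/c6.png

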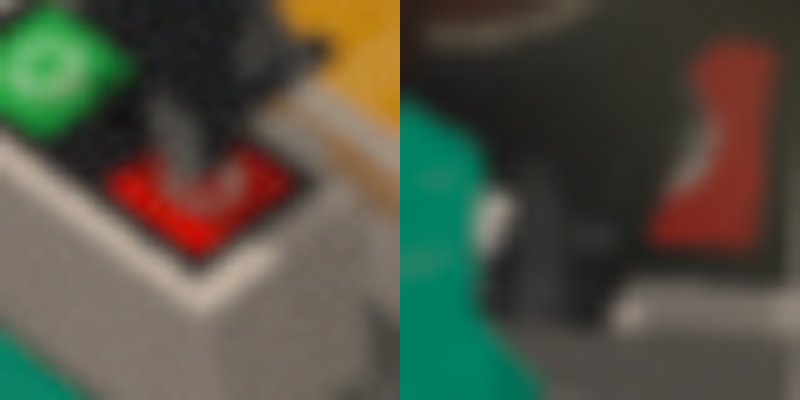

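jog_arm(
  rows=[
    [0, 0, 0, 0.002, 0, 0, 0],
    [0, 0, 0, 0, 0, 0, 0],
  ],
)

```text
clock: 10.97
ee_pos: [0.5912, 0.1405, 0.0889]
tcp_rot: [-180.0, 0.0, 90.0]
ft_force: [-0.7, 0.4, -0.0]
width: 0.0002
grasp_force: 0.0
```

jog_arm(
  rows=[
    [0, 0, 0, 0.002, 0, 0, 0],
    [0, 0, 0, 0, 0, 0, 0],
  ],
)

```text
clock: 11.13
ee_pos: [0.5911, 0.1405, 0.0878]
tcp_rot: [-180.0, 0.0, 90.0]
ft_force: [0.3, 0.7, -0.5]
width: -0.0003
grasp_force: 0.0
```

jog_arm(
  rows=[
    [0, 0, 0, 0.002, 0, 0, 0],
    [0, 0, 0, 0, 0, 0, 0],
  ],
)

```text
clock: 11.3
ee_pos: [0.5911, 0.1405, 0.0868]
tcp_rot: [-180.0, 0.0, 90.0]
ft_force: [0.8, 0.0, 0.0]
width: -0.0002
grasp_force: 0.0
```

jog_arm(
  rows=[
    [0, 0, 0, 0.002, 0, 0, 0],
    [0, 0, 0, 0, 0, 0, 0],
  ],
)

```text
clock: 11.47
ee_pos: [0.5911, 0.1405, 0.0858]
tcp_rot: [-180.0, 0.0, 90.0]
ft_force: [0.1, 0.3, 0.9]
width: -0.0001
grasp_force: 0.0
```

jog_arm(
  rows=[
    [0, 0, 0, 0.002, 0, 0, 0],
    [0, 0, 0, 0, 0, 0, 0],
  ],
)

```text
clock: 11.63
ee_pos: [0.5911, 0.1405, 0.0848]
tcp_rot: [-180.0, 0.0, 90.0]
ft_force: [0.3, -0.2, -0.1]
width: -0.0
grasp_force: 0.0
```

jog_arm(
  rows=[
    [0, 0, 0, 0.002, 0, 0, 0],
    [0, 0, 0, 0, 0, 0, 0],
  ],
)

```text
clock: 11.8
ee_pos: [0.5911, 0.1405, 0.0838]
tcp_rot: [-180.0, 0.0, 90.0]
ft_force: [0.9, -0.3, 0.0]
width: 0.0002
grasp_force: 0.0
```

jog_arm(
  rows=[
    [0, 0, 0, 0.002, 0, 0, 0],
    [0, 0, 0, 0, 0, 0, 0],
  ],
)

```text
clock: 11.97
ee_pos: [0.5911, 0.1405, 0.0828]
tcp_rot: [-180.0, 0.0, 90.0]
ft_force: [-0.3, 0.4, -0.4]
width: 0.0002
grasp_force: 0.0
```

jog_arm(
  rows=[
    [0, 0, 0, 0.002, 0, 0, 0],
    [0, 0, 0, 0, 0, 0, 0],
  ],
)

```text
clock: 12.13
ee_pos: [0.5913, 0.1405, 0.0821]
tcp_rot: [180.0, -0.0, 90.0]
ft_force: [-0.2, -0.7, 2.6]
width: 0.0
grasp_force: 0.8
```

jog_arm(
  rows=[
    [0, 0, 0, 0.002, 0, 0, 0],
    [0, 0, 0, 0, 0, 0, 0],
  ],
)

```text
clock: 12.3
ee_pos: [0.5913, 0.1405, 0.0815]
tcp_rot: [180.0, -0.0, 90.0]
ft_force: [-1.2, -0.4, 4.7]
width: 0.0
grasp_force: 1.9
```

Run:
```python
from h import *
a=capture("scene");b=capture("top")
c=np.hstack([cv2.resize(x,(400,400),interpolation=cv2.INTER_CUBIC) for x in(a["color"][195:235,200:240],b["color"][160:190,175:205])])
cv2.imwrite("pics/c7.png",c[:,:,::-1]);print(sense()["moment"])
```

```text
[-0.0282773   0.20948636 -0.01019584]
```

View pics/c7.png

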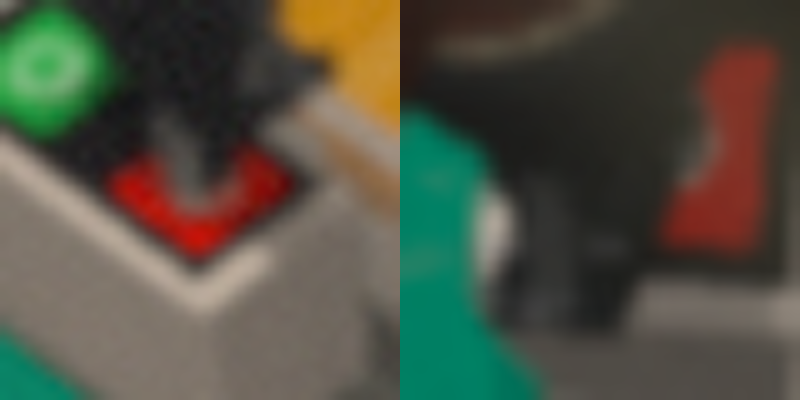

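jog_arm(
  rows=[
    [0, 0, 0, 0, 0, 0, 0],
    [0, 0, 0, -0.03, 0, 0, 0],
    [0, 0, 0, -0.06, 0, 0, 0],
    [0.4, 0, 0, -0.04, 0, 0, 0],
    [0.4, 0, 0, 0, 0, 0, 0],
  ],
)

```text
clock: 12.82
ee_pos: [0.5945, 0.1407, 0.1501]
tcp_rot: [179.5, -0.1, 89.9]
ft_force: [0.5, -1.2, 0.6]
width: 0.0235
grasp_force: 0.0
```

jog_arm(
  rows=[
    [0.4, -0.0396, -0.042, 0, 0, 0, 0],
    [0.4, -0.0396, -0.042, 0, 0, 0, 0],
    [0.4, -0.0396, -0.042, 0, 0, 0, 0],
    [0.4, -0.0396, -0.042, 0, 0, 0, 0],
    [0.4, -0.0396, -0.042, 0, 0, 0, 0],
  ],
)

```text
clock: 13.23
ee_pos: [0.4845, 0.0407, 0.1451]
tcp_rot: [-179.9, 0.0, 90.0]
ft_force: [0.3, 0.6, -0.6]
width: 0.0343
grasp_force: 0.0
```

jog_arm(
  rows=[
    [0.4, 0, 0, 0, 0, 0, 0],
    [0.4, 0, 0, 0, 0, 0, 0],
    [0.4, 0, 0, 0, 0, 0, 0],
  ],
)

```text
clock: 13.48
ee_pos: [0.4867, 0.0422, 0.1457]
tcp_rot: [180.0, -0.0, 90.0]
ft_force: [-0.4, 0.3, -0.6]
width: 0.0341
grasp_force: 0.0
```

Run:
```python
from h import *
a=capture("scene");b=capture("top")
c=np.hstack([cv2.resize(x,(400,400),interpolation=cv2.INTER_CUBIC) for x in(a["color"][175:255,220:300],b["color"][170:240,185:255])])
cv2.imwrite("pics/c8.png",c[:,:,::-1]);s=sense();e=s["ee_pos"];print(e,s["width"])
for z in (.106,.1565):print(proj(a,[e[0],e[1],z]),proj(b,[e[0],e[1],z]))
```

```text
[0.48705007 0.04270811 0.14567889] 0.033996386724709
[261.75166408 213.09699151] [225.34166983 209.37778541]
[261.76941395 202.8454907 ] [223.81114121 206.48621834]
```

View pics/c8.png

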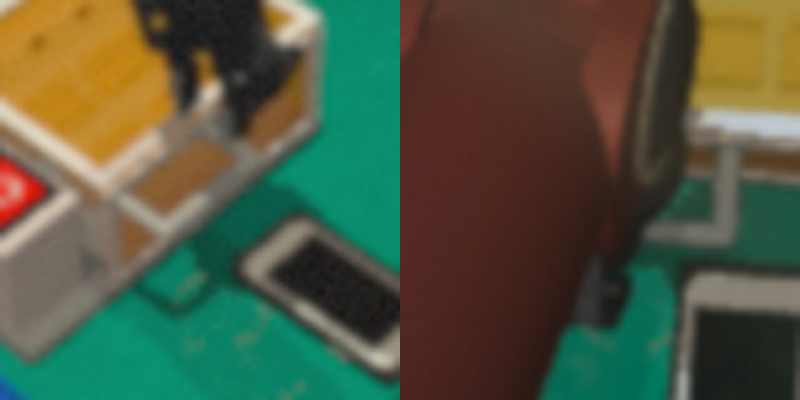

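jog_arm(
  rows=[
    [0.4, 0, 0, 0.04, 0, 0, 0],
    [0.4, 0, 0, 0.04, 0, 0, 0],
    [0.4, 0, 0, 0.03, 0, 0, 0],
    [0.4, 0, 0, 0, 0, 0, 0],
  ],
)

```text
clock: 13.92
ee_pos: [0.4847, 0.0425, 0.0882]
tcp_rot: [-179.7, 0.0, 90.1]
ft_force: [-1.1, 0.1, -0.2]
width: 0.034
grasp_force: 0.0
```

jog_arm(
  rows=[
    [0.4, 0, 0, 0.01, 0, 0, 0],
    [0.4, 0, 0, 0.01, 0, 0, 0],
    [0.4, 0, 0, 0, 0, 0, 0],
  ],
)

```text
clock: 14.17
ee_pos: [0.4864, 0.0418, 0.0808]
tcp_rot: [-180.0, 0.0, 90.0]
ft_force: [0.1, 0.1, 0.4]
width: 0.0346
grasp_force: 0.0
```

jog_arm(
  rows=[
    [0.4, 0, 0, 0.01, 0, 0, 0],
    [0.4, 0, 0, 0.01, 0, 0, 0],
    [0.4, 0, 0, 0.01, 0, 0, 0],
    [0.4, 0, 0, 0.01, 0, 0, 0],
    [0.4, 0, 0, 0, 0, 0, 0],
  ],
)

```text
clock: 14.58
ee_pos: [0.4854, 0.0416, 0.0601]
tcp_rot: [-179.9, 0.0, 90.0]
ft_force: [0.2, 0.7, 0.1]
width: 0.0337
grasp_force: 0.0
```

jog_arm(
  rows=[
    [0, 0, 0, 0, 0, 0, 0],
    [0, 0, 0, 0, 0, 0, 0],
    [0, 0, 0, 0, 0, 0, 0],
    [0, 0, 0, 0, 0, 0, 0],
    [0, 0, 0, 0, 0, 0, 0],
  ],
  grip_force=30,
)

```text
clock: 15.0
ee_pos: [0.4862, 0.0415, 0.0611]
tcp_rot: [180.0, 0.0, 90.0]
ft_force: [-0.2, -0.1, -0.8]
width: 0.0107
grasp_force: 29.2
```

jog_arm(
  rows=[
    [0, -0.0331, -0.0226, 0, 0, 0, -0.0333],
    [0, -0.0331, -0.0226, 0, 0, 0, -0.0333],
    [0, -0.0331, -0.0226, 0, 0, 0, -0.0333],
  ],
)

```text
clock: 15.25
ee_pos: [0.4569, -0.0104, 0.0611]
tcp_rot: [179.8, 0.1, 102.2]
ft_force: [3.7, -0.2, -6.3]
width: 0.0109
grasp_force: 29.2
```

Run:
```python
from h import *
s=sense();print(s["q"].round(1),s["ft_force"].round(1),s["ee_pos"],s["tcp_rot"])
```

```text
[ -9.4  31.8  11.5 121.9 -13.2  27.3  24.4] [ 3.7 -0.2 -6.3] [ 0.45693554 -0.01043434  0.06112117] [1.79822257e+02 6.36611998e-02 1.02215960e+02]
```

jog_arm(
  rows=[
    [0, -0.0331, -0.0226, 0, 0, 0, -0.0333],
    [0, -0.0331, -0.0226, 0, 0, 0, -0.0333],
    [0, -0.0331, -0.0226, 0, 0, 0, -0.0333],
    [0, -0.0331, -0.0226, 0, 0, 0, -0.0333],
    [0, -0.0331, -0.0226, 0, 0, 0, -0.0333],
  ],
)

```text
clock: 15.67
ee_pos: [0.4338, -0.1076, 0.0612]
tcp_rot: [179.7, 0.2, 122.2]
ft_force: [6.1, 0.8, -8.9]
width: 0.0109
grasp_force: 29.2
```

jog_arm(
  rows=[
    [0, -0.0331, -0.0226, 0, 0, 0, -0.0333],
    [0, -0.0331, -0.0226, 0, 0, 0, -0.0333],
    [0, -0.0331, -0.0226, 0, 0, 0, -0.0333],
    [0, -0.0331, -0.0226, 0, 0, 0, -0.0333],
    [0, -0.0331, -0.0226, 0, 0, 0, -0.0333],
  ],
)

```text
clock: 16.08
ee_pos: [0.4453, -0.2058, 0.0612]
tcp_rot: [179.7, 0.4, 142.2]
ft_force: [9.4, 4.1, -8.6]
width: 0.0106
grasp_force: 29.4
```

jog_arm(
  rows=[
    [0, -0.0331, -0.0226, 0, 0, 0, -0.0333],
    [0, -0.0331, -0.0226, 0, 0, 0, -0.0333],
    [0, -0.0331, -0.0226, 0, 0, 0, -0.0333],
    [0, -0.0331, -0.0226, 0, 0, 0, -0.0333],
    [0, -0.0331, -0.0226, 0, 0, 0, -0.0333],
  ],
)

```text
clock: 16.5
ee_pos: [0.4886, -0.2932, 0.0612]
tcp_rot: [179.7, 0.3, 162.2]
ft_force: [8.1, 6.2, -4.0]
width: 0.011
grasp_force: 29.7
```

jog_arm(
  rows=[
    [0, -0.0331, -0.0226, 0, 0, 0, -0.0333],
    [0, -0.0331, -0.0226, 0, 0, 0, -0.0333],
    [0, -0.0331, -0.0226, 0, 0, 0, -0.0333],
    [0, -0.0331, -0.0226, 0, 0, 0, -0.0333],
    [0, 0, 0, 0, 0, 0, 0],
  ],
)

```text
clock: 16.92
ee_pos: [0.546, -0.3514, 0.0612]
tcp_rot: [179.7, 0.6, 178.1]
ft_force: [4.6, 4.8, 0.8]
width: 0.011
grasp_force: 30.4
```

jog_arm(
  rows=[
    [0, 0, 0, 0, 0, 0, 0],
    [0, 0, 0, 0, 0, 0, 0],
  ],
)

```text
clock: 17.08
ee_pos: [0.5432, -0.3494, 0.0612]
tcp_rot: [179.7, 0.4, 178.0]
ft_force: [4.2, 4.5, -1.2]
width: 0.0106
grasp_force: 30.1
```

Run:
```python
from h import *
s=sense();print(s["q"].round(1),s["ft_force"].round(1),s["ee_pos"],s["tcp_rot"])
d=s["ee_pos"][:2]-np.array([.7176,-.1264]);print(np.degrees(np.arctan2(d[1],d[0]))%360-143.6,np.hypot(*d))
```

```text
[ 39.3  44.2 -14.3  90.6  13.1  46.6 107.9] [ 4.2  4.5 -1.2] [ 0.54324563 -0.34935943  0.06119981] [179.67523509   0.36582833 178.01092956]
88.37457696043631 0.2830377259264667
```

jog_arm(
  rows=[
    [0.4, 0, 0, 0, 0, 0, 0],
    [0.4, 0, 0, 0, 0, 0, 0],
    [0.4, 0, 0, 0, 0, 0, 0],
  ],
)

```text
clock: 17.33
ee_pos: [0.538, -0.3549, 0.061]
tcp_rot: [-179.9, -0.1, 177.8]
ft_force: [-0.4, -1.1, -0.6]
width: 0.0341
grasp_force: 0.0
```

jog_arm(
  rows=[
    [0.4, 0, 0, -0.03, 0, 0, 0],
    [0.4, 0, 0, -0.06, 0, 0, 0],
    [0.4, 0, 0, -0.06, 0, 0, 0],
    [0.4, 0, 0, -0.06, 0, 0, 0],
    [0.4, 0, 0, 0, 0, 0, 0],
  ],
)

```text
clock: 17.75
ee_pos: [0.5422, -0.3568, 0.1733]
tcp_rot: [-179.6, 0.7, 177.8]
ft_force: [0.7, -1.1, 1.1]
width: 0.0338
grasp_force: 0.0
```

Run:
```python
from h import *
a=capture("scene");b=capture("top")
c=cv2.resize(b["color"][110:260,90:390],None,fx=2.6,fy=2.6,interpolation=cv2.INTER_CUBIC)
cv2.imwrite("pics/c9.png",c[:,:,::-1])
for n,z in dict(mould_top=.045,splint_1=.032,door_handle=.106,tray=0).items():
    for k,p in(("s",a),("t",b)):
        for m in mark_of(p,n)[:5]: print(n,k,round(m["confidence"],2),np.round(m["centre"],1),onz(p,m["centre"],z).round(4))
```

```text
mould_top s 0.74 [245.6 194.6] [ 0.6353 -0.0273  0.045 ]
mould_top s 0.62 [241.8 205.8] [0.6043 0.0247 0.045 ]
mould_top s 0.17 [245.7 161.3] [ 0.7744 -0.1702  0.045 ]
mould_top t 0.8 [250.1 168. ] [ 0.6259 -0.014   0.045 ]
splint_1 s 0.78 [256.4 199.3] [ 0.5965 -0.0462  0.032 ]
splint_1 s 0.76 [242.5 209.9] [0.5966 0.0294 0.032 ]
splint_1 s 0.49 [231.5 200.5] [0.662 0.023 0.032]
splint_1 s 0.47 [246.3 185.8] [ 0.6775 -0.0739  0.032 ]
splint_1 t 0.94 [238.4 157.3] [0.6602 0.0246 0.032 ]
splint_1 t 0.89 [236.7 176.1] [0.6012 0.0247 0.032 ]
splint_1 t 0.72 [263.4 179.7] [ 0.5961 -0.0563  0.032 ]
splint_1 t 0.6 [265.4 160.5] [ 0.6563 -0.0581  0.032 ]
door_handle s 0.65 [318.8 153.9] [ 0.537 -0.353  0.106]
door_handle s 0.47 [216.1 211.5] [0.6077 0.1439 0.106 ]
door_handle t 0.93 [369.2 203. ] [ 0.5347 -0.3512  0.106 ]
tray s 0.89 [210.8 284.8] [0.461  0.3141 0.    ]
tray t 0.66 [138.6 215. ] [0.4658 0.313  0.    ]
```

View pics/c9.png

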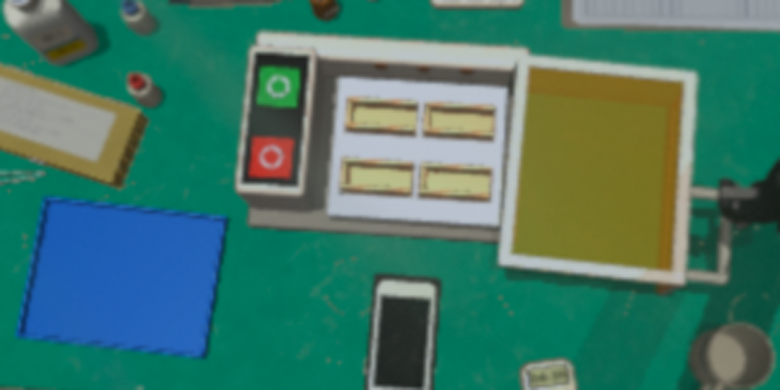

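jog_arm(
  rows=[
    [0.65, 0, 0, -0.02, 0, 0, 0.0563],
    [0.65, 0, 0, -0.02, 0, 0, 0.0563],
    [0.65, 0, 0, 0, 0, 0, 0.0563],
    [0.65, 0, 0, 0, 0, 0, 0.0563],
    [0.65, 0, 0, 0, 0, 0, 0.0563],
  ],
)

```text
clock: 18.67
ee_pos: [0.5389, -0.3538, 0.1859]
tcp_rot: [180.0, -0.0, 143.8]
ft_force: [0.6, 0.8, 0.7]
width: 0.0556
grasp_force: 0.0
```

jog_arm(
  rows=[
    [0.65, 0, 0, 0, 0, 0, 0.0563],
    [0.65, 0, 0, 0, 0, 0, 0.0563],
    [0.65, 0, 0, 0, 0, 0, 0.0563],
    [0.65, 0, 0, 0, 0, 0, 0.0563],
    [0.65, 0, 0, 0, 0, 0, 0.0563],
  ],
)

```text
clock: 19.08
ee_pos: [0.5388, -0.3536, 0.1856]
tcp_rot: [-180.0, -0.0, 110.0]
ft_force: [-0.2, -0.1, -0.6]
width: 0.0559
grasp_force: 0.0
```

jog_arm(
  rows=[
    [0.65, 0, 0, 0, 0, 0, 0.0563],
    [0.65, 0, 0, 0, 0, 0, 0.0563],
    [0.65, 0, 0, 0, 0, 0, 0.0563],
    [0.65, 0, 0, 0, 0, 0, 0],
    [0.65, 0, 0, 0, 0, 0, 0],
  ],
)

```text
clock: 19.5
ee_pos: [0.5389, -0.3536, 0.1857]
tcp_rot: [-180.0, -0.0, 90.2]
ft_force: [-0.4, 0.3, 1.4]
width: 0.0557
grasp_force: 0.0
```

Run:
```python
from h import *
b=capture("top")
for u in [(382,117),(459,121),(377,178),(455,182)]: print(onz(b,(90+u[0]/2.6-.3,110+u[1]/2.6-.3),.064).round(4))
for u in [(520,55),(502,265)]: print("door",onz(b,(90+u[0]/2.6-.3,110+u[1]/2.6-.3),.125).round(4))
```

```text
[0.6585 0.0282 0.064 ]
[ 0.6602 -0.0595  0.064 ]
[0.587  0.0278 0.064 ]
[ 0.5889 -0.06    0.064 ]
door [ 0.721 -0.12   0.125]
door [ 0.4898 -0.1145  0.125 ]
```

jog_arm(
  rows=[
    [0.65, 0.0604, 0.0244, 0, 0, 0, 0],
    [0.65, 0.0604, 0.0244, 0, 0, 0, 0],
    [0.65, 0.0604, 0.0244, 0, 0, 0, 0],
    [0.65, 0.0604, 0.0244, 0, 0, 0, 0],
    [0.65, 0.0604, 0.0244, 0, 0, 0, 0],
  ],
)

```text
clock: 19.97
ee_pos: [0.6001, -0.2015, 0.186]
tcp_rot: [180.0, -0.0, 90.2]
ft_force: [-0.3, -0.7, -0.1]
width: 0.0554
grasp_force: 0.0
```

jog_arm(
  rows=[
    [0.65, 0.0604, 0.0244, 0, 0, 0, 0],
    [0.65, 0.0604, 0.0244, 0, 0, 0, 0],
    [0.65, 0.0604, 0.0244, 0, 0, 0, 0],
    [0.65, 0.0604, 0.0244, 0, 0, 0, 0],
    [0.65, 0.0604, 0.0244, 0, 0, 0, 0],
  ],
)

```text
clock: 20.38
ee_pos: [0.661, -0.0504, 0.186]
tcp_rot: [180.0, -0.0, 90.2]
ft_force: [1.2, 1.2, 0.1]
width: 0.0558
grasp_force: 0.0
```

jog_arm(
  rows=[
    [0.65, 0, 0, 0.05, 0, 0, 0],
    [0.65, 0, 0, 0.05, 0, 0, 0],
    [0.65, 0, 0, 0.05, 0, 0, 0],
    [0.65, 0, 0, 0, 0, 0, 0],
    [0.65, 0, 0, 0, 0, 0, 0],
  ],
)

```text
clock: 20.8
ee_pos: [0.6597, -0.0518, 0.1098]
tcp_rot: [-179.8, -0.0, 90.1]
ft_force: [0.4, -0.9, -0.2]
width: 0.0553
grasp_force: 0.0
```

jog_arm(
  rows=[
    [0.65, 0, 0, 0.04, 0, 0, 0],
    [0.65, 0, 0, 0.04, 0, 0, 0],
    [0.65, 0, 0, 0.03, 0, 0, 0],
    [0.65, 0, 0, 0.03, 0, 0, 0],
    [0.65, 0, 0, 0, 0, 0, 0],
  ],
)

```text
clock: 21.22
ee_pos: [0.6599, -0.052, 0.0401]
tcp_rot: [-179.9, -0.0, 90.1]
ft_force: [-0.6, -0.8, -0.4]
width: 0.0554
grasp_force: 0.0
```

jog_arm(
  rows=[
    [0.65, 0, 0, 0.01, 0, 0, 0],
    [0.65, 0, 0, 0.01, 0, 0, 0],
    [0.65, 0, 0, 0.01, 0, 0, 0],
    [0.65, 0, 0, 0, 0, 0, 0],
    [0.65, 0, 0, 0, 0, 0, 0],
  ],
)

```text
clock: 21.63
ee_pos: [0.6608, -0.0518, 0.0263]
tcp_rot: [180.0, 0.0, 90.0]
ft_force: [-0.2, -0.0, 0.0]
width: 0.0554
grasp_force: 0.0
```

jog_arm(
  rows=[
    [0, 0, 0, 0, 0, 0, 0],
    [0, 0, 0, 0, 0, 0, 0],
    [0, 0, 0, 0, 0, 0, 0],
    [0, 0, 0, 0, 0, 0, 0],
    [0, 0, 0, 0, 0, 0, 0],
  ],
  grip_force=50,
)

```text
clock: 22.05
ee_pos: [0.6627, -0.0518, 0.0272]
tcp_rot: [179.7, 0.0, 90.1]
ft_force: [3.4, 0.7, 4.3]
width: 0.0344
grasp_force: 51.9
```

jog_arm(
  rows=[
    [0.65, 0, 0, 0, 0, 0, 0],
    [0.65, 0, 0.004, 0, 0, 0, 0],
    [0.65, 0, 0, 0, 0, 0, 0],
    [0.65, 0, 0, 0.006, 0, 0, 0],
    [0.65, 0, 0, 0.006, 0, 0, 0],
  ],
)

```text
clock: 22.47
ee_pos: [0.6618, -0.0519, 0.0193]
tcp_rot: [-179.9, 0.0, 90.0]
ft_force: [0.1, 0.1, 0.0]
width: 0.0553
grasp_force: 0.0
```

jog_arm(
  rows=[
    [0, 0, 0, 0, 0, 0, 0],
    [0, 0, 0, 0, 0, 0, 0],
    [0, 0, 0, 0, 0, 0, 0],
    [0, 0, 0, 0, 0, 0, 0],
    [0, 0, 0, 0, 0, 0, 0],
  ],
  grip_force=50,
)

```text
clock: 22.88
ee_pos: [0.6627, -0.0518, 0.02]
tcp_rot: [180.0, 0.0, 90.1]
ft_force: [0.3, 0.7, -1.4]
width: 0.0347
grasp_force: 53.4
```

jog_arm(
  rows=[
    [0, 0, 0, -0.02, 0, 0, 0],
    [0, 0, 0, -0.06, 0, 0, 0],
    [0, 0, 0, -0.07, 0, 0, 0],
    [0, 0, 0, -0.07, 0, 0, 0],
    [0, 0, 0, -0.06, 0, 0, 0],
  ],
)

```text
clock: 23.3
ee_pos: [0.6623, -0.052, 0.1631]
tcp_rot: [180.0, 0.0, 90.0]
ft_force: [0.8, 0.4, -0.4]
width: 0.0349
grasp_force: 53.8
```

jog_arm(
  rows=[
    [0, 0.0604, -0.0231, 0, 0, 0, 0],
    [0, 0.0604, -0.0231, 0, 0, 0, 0],
    [0, 0.0604, -0.0231, 0, 0, 0, 0],
    [0, 0.0604, -0.0231, 0, 0, 0, 0],
    [0, 0.0604, -0.0231, 0, 0, 0, 0],
  ],
)

```text
clock: 23.72
ee_pos: [0.6033, 0.1002, 0.1608]
tcp_rot: [-179.9, -0.0, 90.0]
ft_force: [-0.0, 0.5, -0.3]
width: 0.0348
grasp_force: 53.8
```

jog_arm(
  rows=[
    [0, 0.0604, -0.0231, 0, 0, 0, 0],
    [0, 0.0604, -0.0231, 0, 0, 0, 0],
    [0, 0.0604, -0.0231, 0, 0, 0, 0],
    [0, 0.0604, -0.0231, 0, 0, 0, 0],
    [0, 0.0604, -0.0231, 0, 0, 0, 0],
  ],
)

```text
clock: 24.13
ee_pos: [0.5455, 0.2511, 0.1608]
tcp_rot: [-179.9, 0.0, 90.0]
ft_force: [0.2, 0.2, 0.2]
width: 0.0346
grasp_force: 53.8
```

jog_arm(
  rows=[
    [0, 0.0604, -0.0231, 0, 0, 0, 0],
    [0, 0.0604, -0.0231, 0, 0, 0, 0],
    [0, 0.0604, -0.0231, 0, 0, 0, 0],
    [0, 0.0604, -0.0231, 0, 0, 0, 0],
    [0, 0, 0, 0, 0, 0, 0],
  ],
)

```text
clock: 24.55
ee_pos: [0.4944, 0.3807, 0.1603]
tcp_rot: [-179.7, -0.4, 90.8]
ft_force: [-0.1, 1.4, -0.5]
width: 0.0346
grasp_force: 53.8
```

```bash
cat >> h.py <<'E'
def look():
    a=capture("scene");b=capture("top");s=sense();print("ee",s["ee_pos"].round(4),s["width"].round(4),s["ft_force"].round(1))
    for n,z in dict(tray=0,splint_1=.032).items():
        for k,p in(("s",a),("t",b)):
            for m in mark_of(p,n)[:5]: print(n,k,round(m["confidence"],2),np.round(m["centre"],1),onz(p,m["centre"],z).round(4))
    return a,b
E
python3 -c "
from h import *
look()"
```

```text
Traceback (most recent call last):
  File "h.py", line 20, in look
    a=capture("scene");b=capture("top");s=sense();print("ee",s["ee_pos"].round(4),s["width"].round(4),s["ft_force"].round(1))
                                                                                  ^^^^^^^^^^^^^^^^
AttributeError: 'float' object has no attribute 'round'
```

```bash
sed -i 's/s\["width"\].round(4)/round(s["width"],4)/' h.py
python3 -c "
from h import *
look()"
```

```text
ee [0.5012 0.3691 0.1604] 0.0349 [ 0.4 -0.3 -0.6]
tray s 0.79 [210.4 283.4] [0.4658 0.3115 0.    ]
tray t 0.93 [139.8 212. ] [0.4752 0.3106 0.    ]
tray t 0.16 [ 99.1 194. ] [0.5212 0.4417 0.    ]
splint_1 s 0.77 [230.9 202.7] [0.6553 0.0327 0.032 ]
splint_1 s 0.65 [322.5 212.9] [ 0.3681 -0.1604  0.032 ]
splint_1 s 0.5 [179.7 255.8] [0.6034 0.3214 0.032 ]
splint_1 s 0.48 [257.4 195.1] [ 0.6093 -0.0654  0.032 ]
splint_1 t 0.81 [ 98.9 193.8] [0.5166 0.4285 0.032 ]
splint_1 t 0.67 [267. 183.] [ 0.5868 -0.0677  0.032 ]
splint_1 t 0.67 [235.9 157.3] [0.6597 0.0321 0.032 ]
splint_1 t 0.56 [234.5 178.5] [0.5933 0.0307 0.032 ]
```

jog_arm(
  rows=[
    [0, 0, 0, 0.06, 0, 0, 0],
    [0, 0, 0, 0.06, 0, 0, 0],
    [0, 0, 0, 0.06, 0, 0, 0],
    [0, 0, 0, 0.06, 0, 0, 0],
    [0, 0, 0, 0.04, 0, 0, 0],
  ],
)

```text
clock: 25.37
ee_pos: [0.4998, 0.369, 0.0173]
tcp_rot: [-179.8, 0.1, 90.0]
ft_force: [-0.1, -0.1, -1.4]
width: 0.0351
grasp_force: 53.8
```

jog_arm(
  rows=[
    [0, 0, 0, 0.02, 0, 0, 0],
    [0, 0, 0, 0.01, 0, 0, 0],
    [0, 0, 0, 0.01, 0, 0, 0],
    [0, 0, 0, 0, 0, 0, 0],
    [0, 0, 0, 0, 0, 0, 0],
  ],
)

```text
clock: 25.78
ee_pos: [0.5016, 0.3713, 0.0012]
tcp_rot: [179.9, -0.1, 90.0]
ft_force: [-0.8, -0.1, -0.4]
width: 0.0349
grasp_force: 53.8
```

jog_arm(
  rows=[
    [0, 0, 0, 0.004, 0, 0, 0],
    [0, 0, 0, 0.004, 0, 0, 0],
    [0, 0, 0, 0.004, 0, 0, 0],
    [0, 0, 0, 0, 0, 0, 0],
  ],
)

```text
clock: 26.12
ee_pos: [0.5004, 0.3708, -0.0061]
tcp_rot: [-180.0, 0.0, 90.0]
ft_force: [-0.1, -0.1, -0.7]
width: 0.0348
grasp_force: 53.8
```

jog_arm(
  rows=[
    [0, 0, 0, 0.003, 0, 0, 0],
    [0, 0, 0, 0, 0, 0, 0],
  ],
)

```text
clock: 26.28
ee_pos: [0.5005, 0.3708, -0.0077]
tcp_rot: [-180.0, 0.0, 90.0]
ft_force: [0.1, 0.2, -1.1]
width: 0.0351
grasp_force: 53.8
```

jog_arm(
  rows=[
    [0.55, 0, 0, 0, 0, 0, 0],
    [0.55, 0, 0, 0, 0, 0, 0],
    [0.55, 0, 0, 0, 0, 0, 0],
  ],
)

```text
clock: 26.53
ee_pos: [0.5008, 0.371, -0.0073]
tcp_rot: [180.0, -0.0, 90.0]
ft_force: [-0.6, 0.2, 0.3]
width: 0.047
grasp_force: 0.0
```

jog_arm(
  rows=[
    [0.55, 0, 0, -0.02, 0, 0, 0],
    [0.55, 0, 0, -0.04, 0, 0, 0],
    [0.55, 0, 0, -0.06, 0, 0, 0],
    [0.55, 0, 0, -0.07, 0, 0, 0],
    [0.55, 0, 0, -0.07, 0, 0, 0],
  ],
)

```text
clock: 26.95
ee_pos: [0.5003, 0.3705, 0.1243]
tcp_rot: [-180.0, 0.0, 90.0]
ft_force: [1.0, 0.4, 0.4]
width: 0.0468
grasp_force: 0.0
```

jog_arm(
  rows=[
    [0.65, 0, 0, -0.07, 0, 0, 0],
    [0.65, -0.0575, 0.0271, 0, 0, 0, 0],
    [0.65, -0.0575, 0.0271, 0, 0, 0, 0],
    [0.65, -0.0575, 0.0271, 0, 0, 0, 0],
    [0.65, -0.0575, 0.0271, 0, 0, 0, 0],
  ],
)

```text
clock: 27.37
ee_pos: [0.5555, 0.2547, 0.1589]
tcp_rot: [179.9, -0.0, 90.1]
ft_force: [0.4, -0.5, 0.3]
width: 0.0555
grasp_force: 0.0
```

jog_arm(
  rows=[
    [0.65, -0.0575, 0.0271, 0, 0, 0, 0],
    [0.65, -0.0575, 0.0271, 0, 0, 0, 0],
    [0.65, -0.0575, 0.0271, 0, 0, 0, 0],
    [0.65, -0.0575, 0.0271, 0, 0, 0, 0],
  ],
)

```text
clock: 27.7
ee_pos: [0.6097, 0.1394, 0.1586]
tcp_rot: [179.9, -0.0, 90.0]
ft_force: [-0.2, 0.1, -0.9]
width: 0.0553
grasp_force: 0.0
```

jog_arm(
  rows=[
    [0.65, -0.0575, 0.0271, 0, 0, 0, 0],
    [0.65, -0.0575, 0.0271, 0, 0, 0, 0],
    [0.65, -0.0575, 0.0271, 0, 0, 0, 0],
    [0.65, -0.0575, 0.0271, 0, 0, 0, 0],
    [0.65, 0, 0, 0, 0, 0, 0],
  ],
)

```text
clock: 28.12
ee_pos: [0.6657, 0.0146, 0.1585]
tcp_rot: [179.8, 0.5, 89.4]
ft_force: [0.4, -2.3, 0.2]
width: 0.0558
grasp_force: 0.0
```

```bash
python3 -c "
from h import *
look()"
```

```text
ee [0.6638 0.0233 0.1581] 0.0555 [-0.8  0.5  0.3]
tray s 0.91 [211.  286.1] [0.4569 0.3169 0.    ]
tray t 0.67 [139.1 215.2] [0.4653 0.3114 0.    ]
splint_1 s 0.77 [233.3 201.3] [0.6539 0.0213 0.032 ]
splint_1 s 0.67 [189.4 285.2] [0.492  0.3722 0.032 ]
splint_1 s 0.63 [242.2 209.7] [0.5981 0.0294 0.032 ]
splint_1 s 0.46 [258.9 198.8] [ 0.5913 -0.0546  0.032 ]
splint_1 t 0.7 [232.3 158.2] [0.656  0.0428 0.032 ]
splint_1 t 0.66 [120.6 203.7] [0.4917 0.3602 0.032 ]
splint_1 t 0.62 [265.6 180.6] [ 0.5938 -0.063   0.032 ]
splint_1 t 0.53 [233.2 177.1] [0.5973 0.035  0.032 ]
```

jog_arm(
  rows=[
    [0.65, 0.004, -0.002, 0.05, 0, 0, 0],
    [0.65, 0, 0, 0.06, 0, 0, 0],
    [0.65, 0, 0, 0.06, 0, 0, 0],
    [0.65, 0, 0, 0.04, 0, 0, 0],
    [0.65, 0, 0, 0, 0, 0, 0],
  ],
)

```text
clock: 28.83
ee_pos: [0.658, 0.0299, 0.0476]
tcp_rot: [-179.4, -0.0, 90.2]
ft_force: [-0.8, 0.2, 0.2]
width: 0.0552
grasp_force: 0.0
```

jog_arm(
  rows=[
    [0.65, 0, 0, 0.02, 0, 0, 0],
    [0.65, 0, 0, 0.02, 0, 0, 0],
    [0.65, 0, 0, 0.016, 0, 0, 0],
    [0.65, 0, 0, 0.012, 0, 0, 0],
    [0.65, 0, 0, 0, 0, 0, 0],
  ],
)

```text
clock: 29.25
ee_pos: [0.6617, 0.0281, 0.0175]
tcp_rot: [-179.9, 0.0, 90.0]
ft_force: [-0.4, 1.0, 0.0]
width: 0.0554
grasp_force: 0.0
```

jog_arm(
  rows=[
    [0.65, 0, 0, 0, 0, 0, 0],
    [0, 0, 0, 0, 0, 0, 0],
    [0, 0, 0, 0, 0, 0, 0],
    [0, 0, 0, 0, 0, 0, 0],
    [0, 0, 0, 0, 0, 0, 0],
  ],
)

```text
clock: 29.67
ee_pos: [0.6633, 0.028, 0.0195]
tcp_rot: [179.9, -0.0, 90.0]
ft_force: [0.4, -0.1, 2.4]
width: 0.0346
grasp_force: 52.2
```

jog_arm(
  rows=[
    [0, 0, 0, 0, 0, 0, 0],
    [0, 0, 0, 0, 0, 0, 0],
  ],
)

```text
clock: 29.83
ee_pos: [0.6633, 0.028, 0.0195]
tcp_rot: [179.9, -0.0, 90.0]
ft_force: [0.1, -0.1, 5.2]
width: 0.0348
grasp_force: 52.4
```

jog_arm(
  rows=[
    [0, 0, 0, -0.02, 0, 0, 0],
    [0, 0, 0, -0.06, 0, 0, 0],
    [0, 0, 0, -0.07, 0, 0, 0],
    [0, 0, 0, -0.07, 0, 0, 0],
    [0, 0, 0, -0.06, 0, 0, 0],
  ],
)

```text
clock: 30.25
ee_pos: [0.6622, 0.028, 0.1607]
tcp_rot: [-180.0, 0.0, 90.0]
ft_force: [1.7, 0.2, -0.7]
width: 0.0347
grasp_force: 52.5
```

jog_arm(
  rows=[
    [0, 0.047, -0.0333, 0, 0, 0, 0],
    [0, 0.047, -0.0333, 0, 0, 0, 0],
    [0, 0.047, -0.0333, 0, 0, 0, 0],
    [0, 0.047, -0.0333, 0, 0, 0, 0],
    [0, 0.047, -0.0333, 0, 0, 0, 0],
  ],
)

```text
clock: 30.67
ee_pos: [0.5774, 0.1463, 0.1585]
tcp_rot: [-179.9, 0.0, 90.0]
ft_force: [0.6, 0.3, 0.3]
width: 0.0349
grasp_force: 52.5
```

jog_arm(
  rows=[
    [0, 0.047, -0.0333, 0, 0, 0, 0],
    [0, 0.047, -0.0333, 0, 0, 0, 0],
    [0, 0.047, -0.0333, 0, 0, 0, 0],
    [0, 0.047, -0.0333, 0, 0, 0, 0],
    [0, 0.047, -0.0333, 0, 0, 0, 0],
  ],
)

```text
clock: 31.08
ee_pos: [0.4941, 0.2636, 0.1585]
tcp_rot: [-179.9, 0.0, 90.0]
ft_force: [0.5, 0.1, -0.7]
width: 0.0345
grasp_force: 52.5
```

jog_arm(
  rows=[
    [0, 0, 0, 0, 0, 0, 0],
    [0, 0, 0, 0, 0, 0, 0],
  ],
)

```text
clock: 31.25
ee_pos: [0.4937, 0.265, 0.1584]
tcp_rot: [-179.9, -0.0, 90.3]
ft_force: [0.3, -0.4, -0.4]
width: 0.0347
grasp_force: 52.5
```

```bash
python3 -c "
from h import *
look()"
```

```text
ee [0.496  0.2617 0.1585] 0.0353 [ 0.8  0.2 -0.3]
tray s 0.88 [210.3 284.5] [0.463  0.3145 0.    ]
tray t 0.75 [138.3 214.5] [0.4673 0.3141 0.    ]
splint_1 s 0.79 [188.4 286.4] [0.491  0.3772 0.032 ]
splint_1 s 0.76 [257.5 195.6] [ 0.6071 -0.0637  0.032 ]
splint_1 s 0.7 [210.6 239. ] [0.5809 0.2028 0.032 ]
splint_1 s 0.69 [239.8 210.3] [0.6025 0.0377 0.032 ]
splint_1 s 0.38 [319.7 153.4] [ 0.5859 -0.4392  0.032 ]
splint_1 t 0.83 [263.6 177.9] [ 0.6017 -0.0565  0.032 ]
splint_1 t 0.82 [236.9 174.8] [0.6053 0.0245 0.032 ]
splint_1 t 0.6 [135.3 195.3] [0.5201 0.3206 0.032 ]
splint_1 t 0.59 [120.4 205. ] [0.4878 0.3602 0.032 ]
```

jog_arm(
  rows=[
    [0, 0, 0, 0.06, 0, 0, 0],
    [0, 0, 0, 0.06, 0, 0, 0],
    [0, 0, 0, 0.06, 0, 0, 0],
    [0, 0, 0, 0.06, 0, 0, 0],
    [0, 0, 0, 0.04, 0, 0, 0],
  ],
)

```text
clock: 31.97
ee_pos: [0.4951, 0.2613, 0.0159]
tcp_rot: [-179.8, 0.1, 90.0]
ft_force: [-0.9, -0.2, 0.7]
width: 0.0347
grasp_force: 52.5
```

jog_arm(
  rows=[
    [0, 0, 0, 0.02, 0, 0, 0],
    [0, 0, 0, 0.016, 0, 0, 0],
    [0, 0, 0, 0.01, 0, 0, 0],
    [0, 0, 0, 0.006, 0, 0, 0],
    [0, 0, 0, 0, 0, 0, 0],
  ],
)

```text
clock: 32.38
ee_pos: [0.4964, 0.263, -0.0071]
tcp_rot: [179.9, -0.0, 90.0]
ft_force: [0.5, 0.4, 0.5]
width: 0.0349
grasp_force: 52.5
```

jog_arm(
  rows=[
    [0, 0, 0, 0, 0, 0, 0],
    [0.5, 0, 0, 0, 0, 0, 0],
    [0.5, 0, 0, 0, 0, 0, 0],
    [0.5, 0, 0, 0, 0, 0, 0],
  ],
)

```text
clock: 32.72
ee_pos: [0.4962, 0.2632, -0.0068]
tcp_rot: [179.9, -0.0, 90.1]
ft_force: [0.3, -0.5, 0.6]
width: 0.0425
grasp_force: 0.0
```

jog_arm(
  rows=[
    [0.5, 0, 0, -0.02, 0, 0, 0],
    [0.5, 0, 0, -0.04, 0, 0, 0],
    [0.5, 0, 0, -0.06, 0, 0, 0],
    [0.5, 0, 0, -0.07, 0, 0, 0],
    [0.5, 0, 0, -0.07, 0, 0, 0],
  ],
)

```text
clock: 33.13
ee_pos: [0.4953, 0.2626, 0.1244]
tcp_rot: [-180.0, 0.0, 90.0]
ft_force: [-0.0, 0.1, -0.9]
width: 0.0426
grasp_force: 0.0
```

jog_arm(
  rows=[
    [0.65, 0, 0, -0.07, 0, 0, 0],
    [0.65, -0.0585, 0.0238, 0, 0, 0, 0],
    [0.65, -0.0585, 0.0238, 0, 0, 0, 0],
    [0.65, -0.0585, 0.0238, 0, 0, 0, 0],
    [0.65, -0.0585, 0.0238, 0, 0, 0, 0],
  ],
)

```text
clock: 33.55
ee_pos: [0.5439, 0.1448, 0.1589]
tcp_rot: [179.9, -0.0, 90.1]
ft_force: [0.3, 0.5, -0.2]
width: 0.0557
grasp_force: 0.0
```

jog_arm(
  rows=[
    [0.65, -0.0585, 0.0238, 0, 0, 0, 0],
    [0.65, -0.0585, 0.0238, 0, 0, 0, 0],
    [0.65, -0.0585, 0.0238, 0, 0, 0, 0],
    [0.65, -0.0585, 0.0238, 0, 0, 0, 0],
    [0.65, 0, 0, 0, 0, 0, 0],
  ],
)

```text
clock: 33.97
ee_pos: [0.5933, 0.0186, 0.1588]
tcp_rot: [179.8, 0.4, 89.3]
ft_force: [0.4, -1.3, -0.0]
width: 0.0551
grasp_force: 0.0
```

```bash
python3 -c "
from h import *
look()"
```

```text
ee [0.5913 0.0268 0.1582] 0.0554 [-0.2  0.2  0.3]
tray s 0.67 [209.7 285.8] [0.4608 0.319  0.    ]
tray t 0.9 [138.1 212.5] [0.4733 0.3155 0.    ]
tray t 0.48 [199.2 140.5] [0.7153 0.155  0.    ]
splint_1 s 0.59 [316.5 151.7] [ 0.6034 -0.4394  0.032 ]
splint_1 s 0.57 [188.2 285.1] [0.495  0.3746 0.032 ]
splint_1 s 0.53 [217.9 268.8] [0.4716 0.2694 0.032 ]
splint_1 s 0.51 [239.  206.6] [0.6182 0.0263 0.032 ]
splint_1 s 0.5 [260.1 199. ] [ 0.5872 -0.0569  0.032 ]
splint_1 t 0.84 [153.8 206.2] [0.4915 0.2616 0.032 ]
splint_1 t 0.76 [266.  180.6] [ 0.5939 -0.0642  0.032 ]
splint_1 t 0.61 [121.5 203.2] [0.4934 0.3578 0.032 ]
splint_1 t 0.54 [235.  177.9] [0.5953 0.0294 0.032 ]
```

jog_arm(
  rows=[
    [0.65, 0, 0, 0.05, 0, 0, 0],
    [0.65, 0, 0, 0.06, 0, 0, 0],
    [0.65, 0, 0, 0.06, 0, 0, 0],
    [0.65, 0, 0, 0.04, 0, 0, 0],
    [0.65, 0, 0, 0, 0, 0, 0],
  ],
)

```text
clock: 34.68
ee_pos: [0.5871, 0.0307, 0.0483]
tcp_rot: [-179.4, -0.0, 90.2]
ft_force: [-1.0, 0.2, 1.1]
width: 0.0553
grasp_force: 0.0
```

jog_arm(
  rows=[
    [0.65, 0, 0, 0.02, 0, 0, 0],
    [0.65, 0, 0, 0.02, 0, 0, 0],
    [0.65, 0, 0, 0.016, 0, 0, 0],
    [0.65, 0, 0, 0.012, 0, 0, 0],
    [0.65, 0, 0, 0, 0, 0, 0],
  ],
)

```text
clock: 35.1
ee_pos: [0.5905, 0.029, 0.0176]
tcp_rot: [-179.9, 0.0, 90.0]
ft_force: [0.0, 1.1, -1.2]
width: 0.0555
grasp_force: 0.0
```

jog_arm(
  rows=[
    [0.65, 0, 0, 0, 0, 0, 0],
    [0, 0, 0, 0, 0, 0, 0],
    [0, 0, 0, 0, 0, 0, 0],
    [0, 0, 0, 0, 0, 0, 0],
    [0, 0, 0, 0, 0, 0, 0],
  ],
)

```text
clock: 35.52
ee_pos: [0.592, 0.0289, 0.0194]
tcp_rot: [179.9, -0.0, 90.0]
ft_force: [0.9, 0.1, 4.2]
width: 0.0349
grasp_force: 51.7
```

jog_arm(
  rows=[
    [0, 0, 0, 0, 0, 0, 0],
    [0, 0, 0, 0, 0, 0, 0],
  ],
)

```text
clock: 35.68
ee_pos: [0.592, 0.0289, 0.0193]
tcp_rot: [179.9, -0.0, 90.0]
ft_force: [-0.3, -0.4, 6.3]
width: 0.0347
grasp_force: 52.0
```

jog_arm(
  rows=[
    [0, 0, 0, -0.02, 0, 0, 0],
    [0, 0, 0, -0.06, 0, 0, 0],
    [0, 0, 0, -0.07, 0, 0, 0],
    [0, 0, 0, -0.07, 0, 0, 0],
    [0, 0, 0, -0.06, 0, 0, 0],
  ],
)

```text
clock: 36.1
ee_pos: [0.5909, 0.0289, 0.1607]
tcp_rot: [180.0, 0.0, 90.0]
ft_force: [-0.9, 0.1, -0.1]
width: 0.0349
grasp_force: 52.0
```

jog_arm(
  rows=[
    [0, 0.0563, -0.0271, 0, 0, 0, 0],
    [0, 0.0563, -0.0271, 0, 0, 0, 0],
    [0, 0.0563, -0.0271, 0, 0, 0, 0],
    [0, 0.0563, -0.0271, 0, 0, 0, 0],
    [0, 0.0563, -0.0271, 0, 0, 0, 0],
  ],
)

```text
clock: 36.52
ee_pos: [0.5218, 0.1707, 0.1586]
tcp_rot: [-179.9, 0.0, 90.0]
ft_force: [0.1, 0.3, -0.7]
width: 0.0347
grasp_force: 52.0
```

jog_arm(
  rows=[
    [0, 0.0563, -0.0271, 0, 0, 0, 0],
    [0, 0.0563, -0.0271, 0, 0, 0, 0],
    [0, 0.0563, -0.0271, 0, 0, 0, 0],
    [0, 0.0563, -0.0271, 0, 0, 0, 0],
    [0, 0.0563, -0.0271, 0, 0, 0, 0],
  ],
)

```text
clock: 36.93
ee_pos: [0.454, 0.3112, 0.1585]
tcp_rot: [-179.9, 0.0, 90.0]
ft_force: [1.0, 1.3, -0.1]
width: 0.035
grasp_force: 52.0
```

jog_arm(
  rows=[
    [0, 0.0563, -0.0271, 0, 0, 0, 0],
    [0, 0.0563, -0.0271, 0, 0, 0, 0],
    [0, 0, 0, 0, 0, 0, 0],
    [0, 0, 0, 0, 0, 0, 0],
  ],
)

```text
clock: 37.27
ee_pos: [0.4259, 0.3688, 0.1582]
tcp_rot: [-179.9, -0.0, 90.4]
ft_force: [0.6, -1.7, -0.2]
width: 0.035
grasp_force: 52.0
```

```bash
python3 -c "
from h import *
look()"
```

```text
ee [0.4285 0.3654 0.1584] 0.0346 [ 1.3 -0.5  0.2]
tray s 0.79 [209.5 285.7] [0.4616 0.3192 0.    ]
tray s 0.56 [166.4 245.9] [0.6938 0.3151 0.    ]
tray s 0.48 [220.  213.2] [0.6694 0.0793 0.    ]
tray t 0.77 [137.7 217.1] [0.4593 0.3148 0.    ]
splint_1 s 0.84 [188.5 285.9] [0.4921 0.3758 0.032 ]
splint_1 s 0.74 [259.2 196. ] [ 0.6008 -0.0665  0.032 ]
splint_1 s 0.59 [214.5 269.6] [0.4774 0.279  0.032 ]
splint_1 s 0.51 [195.6 270.3] [0.5203 0.3226 0.032 ]
splint_1 t 0.8 [267.2 181.4] [ 0.5917 -0.068   0.032 ]
splint_1 t 0.61 [152.5 207.2] [0.4883 0.265  0.032 ]
splint_1 t 0.57 [120.1 204.5] [0.4892 0.3613 0.032 ]
splint_1 t 0.53 [ 97.3 215.9] [0.4507 0.4226 0.032 ]
```

jog_arm(
  rows=[
    [0, 0, 0, 0.06, 0, 0, 0],
    [0, 0, 0, 0.06, 0, 0, 0],
    [0, 0, 0, 0.06, 0, 0, 0],
    [0, 0, 0, 0.06, 0, 0, 0],
    [0, 0, 0, 0.04, 0, 0, 0],
  ],
)

```text
clock: 37.98
ee_pos: [0.4278, 0.3648, 0.0161]
tcp_rot: [-179.9, 0.1, 89.9]
ft_force: [-0.3, 0.6, -0.3]
width: 0.0349
grasp_force: 52.0
```

jog_arm(
  rows=[
    [0, 0, 0, 0.02, 0, 0, 0],
    [0, 0, 0, 0.016, 0, 0, 0],
    [0, 0, 0, 0.01, 0, 0, 0],
    [0, 0, 0, 0.006, 0, 0, 0],
    [0, 0, 0, 0, 0, 0, 0],
  ],
)

```text
clock: 38.4
ee_pos: [0.4289, 0.3669, -0.0071]
tcp_rot: [180.0, -0.0, 90.0]
ft_force: [0.7, -0.6, -1.0]
width: 0.0347
grasp_force: 51.9
```

jog_arm(
  rows=[
    [0, 0, 0, 0, 0, 0, 0],
    [0.5, 0, 0, 0, 0, 0, 0],
    [0.5, 0, 0, 0, 0, 0, 0],
    [0.5, 0, 0, 0, 0, 0, 0],
  ],
)

```text
clock: 38.73
ee_pos: [0.4287, 0.367, -0.0068]
tcp_rot: [179.9, -0.1, 90.0]
ft_force: [0.3, 0.2, 0.4]
width: 0.0428
grasp_force: 0.0
```

jog_arm(
  rows=[
    [0.5, 0, 0, -0.02, 0, 0, 0],
    [0.5, 0, 0, -0.04, 0, 0, 0],
    [0.5, 0, 0, -0.06, 0, 0, 0],
    [0.5, 0, 0, -0.07, 0, 0, 0],
    [0.5, 0, 0, -0.07, 0, 0, 0],
  ],
)

```text
clock: 39.15
ee_pos: [0.428, 0.3662, 0.1244]
tcp_rot: [-180.0, 0.0, 90.0]
ft_force: [-0.3, 0.4, -1.4]
width: 0.0427
grasp_force: 0.0
```

jog_arm(
  rows=[
    [0.65, 0, 0, -0.07, 0, 0, 0],
    [0.65, -0.0599, 0.0234, 0, 0, 0, 0],
    [0.65, -0.0599, 0.0234, 0, 0, 0, 0],
    [0.65, -0.0599, 0.0234, 0, 0, 0, 0],
    [0.65, -0.0599, 0.0234, 0, 0, 0, 0],
  ],
)

```text
clock: 39.57
ee_pos: [0.4756, 0.2457, 0.1589]
tcp_rot: [179.9, -0.0, 90.1]
ft_force: [1.5, -0.1, -0.9]
width: 0.0554
grasp_force: 0.0
```

jog_arm(
  rows=[
    [0.65, -0.0599, 0.0234, 0, 0, 0, 0],
    [0.65, -0.0599, 0.0234, 0, 0, 0, 0],
    [0.65, -0.0599, 0.0234, 0, 0, 0, 0],
    [0.65, -0.0599, 0.0234, 0, 0, 0, 0],
    [0.65, -0.0599, 0.0234, 0, 0, 0, 0],
  ],
)

```text
clock: 39.98
ee_pos: [0.5341, 0.0956, 0.1585]
tcp_rot: [180.0, -0.0, 90.0]
ft_force: [0.1, 0.0, -1.3]
width: 0.0555
grasp_force: 0.0
```

jog_arm(
  rows=[
    [0.65, -0.0599, 0.0234, 0, 0, 0, 0],
    [0.65, -0.0599, 0.0234, 0, 0, 0, 0],
    [0.65, -0.0599, 0.0234, 0, 0, 0, 0],
    [0.65, -0.0599, 0.0234, 0, 0, 0, 0],
    [0.65, -0.0599, 0.0234, 0, 0, 0, 0],
  ],
)

```text
clock: 40.4
ee_pos: [0.5927, -0.0541, 0.1585]
tcp_rot: [180.0, -0.0, 90.0]
ft_force: [0.8, -0.0, -0.2]
width: 0.0555
grasp_force: 0.0
```

jog_arm(
  rows=[
    [0.65, 0, 0, 0, 0, 0, 0],
    [0.65, 0, 0, 0, 0, 0, 0],
    [0.65, 0, 0, 0, 0, 0, 0],
  ],
)

```text
clock: 40.65
ee_pos: [0.5921, -0.0517, 0.1579]
tcp_rot: [-180.0, -0.1, 90.1]
ft_force: [0.1, -0.3, 0.8]
width: 0.0558
grasp_force: 0.0
```

```bash
python3 -c "
from h import *
look()"
```

```text
ee [ 0.5921 -0.0503  0.1578] 0.0557 [-0.2  0.3  0.1]
tray s 0.67 [212.3 285.3] [0.4561 0.3121 0.    ]
tray t 0.87 [142.4 214.4] [0.4685 0.3018 0.    ]
splint_1 s 0.87 [189.2 288.6] [0.483  0.3805 0.032 ]
splint_1 s 0.84 [201.7 298. ] [0.4297 0.3756 0.032 ]
splint_1 s 0.73 [259.7 197. ] [ 0.5957 -0.0638  0.032 ]
splint_1 s 0.59 [214.5 269.3] [0.4783 0.2783 0.032 ]
splint_1 s 0.42 [289.8 235.2] [0.3897 0.0034 0.032 ]
splint_1 t 0.79 [120.1 226.1] [0.4258 0.3518 0.032 ]
splint_1 t 0.72 [120.6 203.4] [0.4926 0.3603 0.032 ]
splint_1 t 0.58 [153.9 207.5] [0.4877 0.2608 0.032 ]
splint_1 t 0.49 [265.  182.3] [ 0.5885 -0.0616  0.032 ]
splint_1 t 0.49 [147.3 149.8] [0.663  0.3037 0.032 ]
```

jog_arm(
  rows=[
    [0.65, 0, 0, 0.05, 0, 0, 0],
    [0.65, 0, 0, 0.06, 0, 0, 0],
    [0.65, 0, 0, 0.06, 0, 0, 0],
    [0.65, 0, 0, 0.04, 0, 0, 0],
    [0.65, 0, 0, 0, 0, 0, 0],
  ],
)

```text
clock: 41.37
ee_pos: [0.5886, -0.0514, 0.0482]
tcp_rot: [-179.4, -0.1, 90.1]
ft_force: [-0.5, 0.7, 0.3]
width: 0.0557
grasp_force: 0.0
```

jog_arm(
  rows=[
    [0.65, 0, 0, 0.02, 0, 0, 0],
    [0.65, 0, 0, 0.02, 0, 0, 0],
    [0.65, 0, 0, 0.016, 0, 0, 0],
    [0.65, 0, 0, 0.012, 0, 0, 0],
    [0.65, 0, 0, 0, 0, 0, 0],
  ],
)

```text
clock: 41.78
ee_pos: [0.5918, -0.0525, 0.0176]
tcp_rot: [-179.9, -0.0, 90.0]
ft_force: [-0.7, -1.3, -0.4]
width: 0.0555
grasp_force: 0.0
```

jog_arm(
  rows=[
    [0.65, 0, 0, 0, 0, 0, 0],
    [0, 0, 0, 0, 0, 0, 0],
    [0, 0, 0, 0, 0, 0, 0],
    [0, 0, 0, 0, 0, 0, 0],
    [0, 0, 0, 0, 0, 0, 0],
  ],
)

```text
clock: 42.2
ee_pos: [0.5932, -0.0527, 0.0194]
tcp_rot: [179.9, 0.0, 90.0]
ft_force: [0.6, -0.6, 3.2]
width: 0.0347
grasp_force: 51.7
```

jog_arm(
  rows=[
    [0, 0, 0, 0, 0, 0, 0],
    [0, 0, 0, 0, 0, 0, 0],
  ],
)

```text
clock: 42.37
ee_pos: [0.5932, -0.0527, 0.0193]
tcp_rot: [179.9, 0.0, 90.0]
ft_force: [-0.0, 0.0, 6.6]
width: 0.0352
grasp_force: 52.0
```

jog_arm(
  rows=[
    [0, 0, 0, -0.02, 0, 0, 0],
    [0, 0, 0, -0.06, 0, 0, 0],
    [0, 0, 0, -0.07, 0, 0, 0],
    [0, 0, 0, -0.07, 0, 0, 0],
    [0, 0, 0, -0.06, 0, 0, 0],
  ],
)

```text
clock: 42.78
ee_pos: [0.5922, -0.0526, 0.1608]
tcp_rot: [180.0, 0.0, 90.0]
ft_force: [0.3, -0.4, -0.0]
width: 0.0349
grasp_force: 51.8
```

jog_arm(
  rows=[
    [0, 0.0545, -0.0279, 0, 0, 0, 0],
    [0, 0.0545, -0.0279, 0, 0, 0, 0],
    [0, 0.0545, -0.0279, 0, 0, 0, 0],
    [0, 0.0545, -0.0279, 0, 0, 0, 0],
    [0, 0.0545, -0.0279, 0, 0, 0, 0],
  ],
)

```text
clock: 43.2
ee_pos: [0.5212, 0.0847, 0.1586]
tcp_rot: [-179.9, -0.0, 90.0]
ft_force: [0.6, -0.0, -1.2]
width: 0.0349
grasp_force: 51.9
```

jog_arm(
  rows=[
    [0, 0.0545, -0.0279, 0, 0, 0, 0],
    [0, 0.0545, -0.0279, 0, 0, 0, 0],
    [0, 0.0545, -0.0279, 0, 0, 0, 0],
    [0, 0.0545, -0.0279, 0, 0, 0, 0],
    [0, 0.0545, -0.0279, 0, 0, 0, 0],
  ],
)

```text
clock: 43.62
ee_pos: [0.4513, 0.2208, 0.1586]
tcp_rot: [-180.0, 0.0, 90.0]
ft_force: [1.0, 0.0, -1.0]
width: 0.0347
grasp_force: 51.9
```

jog_arm(
  rows=[
    [0, 0.0545, -0.0279, 0, 0, 0, 0],
    [0, 0.0545, -0.0279, 0, 0, 0, 0],
    [0, 0, 0, 0, 0, 0, 0],
    [0, 0, 0, 0, 0, 0, 0],
  ],
)

```text
clock: 43.95
ee_pos: [0.423, 0.2762, 0.1584]
tcp_rot: [-179.9, -0.0, 90.3]
ft_force: [0.8, -0.6, -0.7]
width: 0.0348
grasp_force: 51.9
```

```bash
python3 -c "
from h import *
look()"
```

```text
ee [0.425  0.2732 0.1585] 0.0352 [-0.  -0.3 -0.9]
tray s 0.98 [213.6 286.5] [0.4497 0.3122 0.    ]
tray s 0.34 [341.3 185.4] [ 0.4165 -0.3641  0.    ]
splint_1 s 0.94 [200.1 302.2] [0.4224 0.3884 0.032 ]
splint_1 s 0.63 [214.1 270.5] [0.4758 0.2823 0.032 ]
splint_1 s 0.59 [186.8 283.9] [0.5016 0.3748 0.032 ]
splint_1 s 0.54 [224.6 247.7] [0.5178 0.1957 0.032 ]
splint_1 t 0.89 [135.5 224.2] [0.4346 0.3079 0.032 ]
splint_1 t 0.72 [151.  207.9] [0.4859 0.2692 0.032 ]
splint_1 t 0.66 [120.9 203.9] [0.4912 0.3592 0.032 ]
```

jog_arm(
  rows=[
    [0, 0, 0, 0.06, 0, 0, 0],
    [0, 0, 0, 0.06, 0, 0, 0],
    [0, 0, 0, 0.06, 0, 0, 0],
    [0, 0, 0, 0.06, 0, 0, 0],
    [0, 0, 0, 0.04, 0, 0, 0],
  ],
)

```text
clock: 44.67
ee_pos: [0.4243, 0.2728, 0.0163]
tcp_rot: [-179.9, 0.1, 89.9]
ft_force: [0.1, 0.3, -0.9]
width: 0.0354
grasp_force: 51.9
```

jog_arm(
  rows=[
    [0, 0, 0, 0.02, 0, 0, 0],
    [0, 0, 0, 0.016, 0, 0, 0],
    [0, 0, 0, 0.01, 0, 0, 0],
    [0, 0, 0, 0.006, 0, 0, 0],
    [0, 0, 0, 0, 0, 0, 0],
  ],
)

```text
clock: 45.08
ee_pos: [0.4253, 0.2745, -0.0071]
tcp_rot: [180.0, -0.0, 90.0]
ft_force: [-1.2, -0.0, 0.0]
width: 0.0353
grasp_force: 51.8
```

jog_arm(
  rows=[
    [0, 0, 0, 0, 0, 0, 0],
    [0.5, 0, 0, 0, 0, 0, 0],
    [0.5, 0, 0, 0, 0, 0, 0],
    [0.5, 0, 0, 0, 0, 0, 0],
  ],
)

```text
clock: 45.42
ee_pos: [0.4252, 0.2746, -0.0069]
tcp_rot: [179.9, -0.0, 90.0]
ft_force: [0.5, 0.2, -0.5]
width: 0.0429
grasp_force: 0.0
```

jog_arm(
  rows=[
    [0.5, 0, 0, -0.02, 0, 0, 0],
    [0.5, 0, 0, -0.04, 0, 0, 0],
    [0.5, 0, 0, -0.06, 0, 0, 0],
    [0.5, 0, 0, -0.07, 0, 0, 0],
    [0.5, 0, 0, -0.07, 0, 0, 0],
  ],
)

```text
clock: 45.83
ee_pos: [0.4243, 0.2739, 0.1244]
tcp_rot: [-180.0, 0.0, 90.0]
ft_force: [0.5, 1.3, -0.2]
width: 0.0427
grasp_force: 0.0
```

jog_arm(
  rows=[
    [0.4, 0, 0, -0.07, 0, 0, 0],
    [0.4, -0.0633, 0.0115, 0, 0, 0, 0],
    [0.4, -0.0633, 0.0115, 0, 0, 0, 0],
    [0.4, -0.0633, 0.0115, 0, 0, 0, 0],
    [0.4, -0.0633, 0.0115, 0, 0, 0, 0],
  ],
)

```text
clock: 46.25
ee_pos: [0.4479, 0.1465, 0.1588]
tcp_rot: [179.9, -0.0, 90.1]
ft_force: [0.6, -0.3, -0.3]
width: 0.0342
grasp_force: 0.0
```

jog_arm(
  rows=[
    [0.4, -0.0633, 0.0115, 0, 0, 0, 0],
    [0.4, -0.0633, 0.0115, 0, 0, 0, 0],
    [0.4, -0.0633, 0.0115, 0, 0, 0, 0],
    [0.4, -0.0633, 0.0115, 0, 0, 0, 0],
    [0.4, -0.0633, 0.0115, 0, 0, 0, 0],
  ],
)

```text
clock: 46.67
ee_pos: [0.4767, -0.012, 0.1585]
tcp_rot: [179.9, -0.0, 90.0]
ft_force: [0.9, 0.6, -0.7]
width: 0.0341
grasp_force: 0.0
```

jog_arm(
  rows=[
    [0.4, -0.0633, 0.0115, 0, 0, 0, 0],
    [0.4, -0.0633, 0.0115, 0, 0, 0, 0],
    [0.4, -0.0633, 0.0115, 0, 0, 0, 0],
    [0.4, -0.0633, 0.0115, 0, 0, 0, 0],
    [0.4, -0.0633, 0.0115, 0, 0, 0, 0],
  ],
)

```text
clock: 47.08
ee_pos: [0.5055, -0.1702, 0.1585]
tcp_rot: [180.0, -0.0, 90.0]
ft_force: [0.3, 0.9, -0.1]
width: 0.034
grasp_force: 0.0
```

jog_arm(
  rows=[
    [0.4, -0.0633, 0.0115, 0, 0, 0, 0],
    [0.4, -0.0633, 0.0115, 0, 0, 0, 0],
    [0.4, -0.0633, 0.0115, 0, 0, 0, 0],
    [0.4, -0.0633, 0.0115, 0, 0, 0, 0],
    [0.4, -0.0633, 0.0115, 0, 0, 0, 0],
  ],
)

```text
clock: 47.5
ee_pos: [0.5343, -0.3284, 0.1585]
tcp_rot: [180.0, 0.0, 90.0]
ft_force: [0.9, 0.9, 0.0]
width: 0.0345
grasp_force: 0.0
```

jog_arm(
  rows=[
    [0.4, -0.0633, 0.0115, 0, 0, 0, 0],
    [0.4, 0, 0, 0, 0, 0, 0],
    [0.4, 0, 0, 0, 0, 0, 0],
    [0.4, 0, 0, 0, 0, 0, 0],
  ],
)

```text
clock: 47.83
ee_pos: [0.5401, -0.3576, 0.1578]
tcp_rot: [-180.0, -0.1, 90.1]
ft_force: [0.1, 0.4, 0.2]
width: 0.034
grasp_force: 0.0
```

```bash
python3 -c "
from h import *
a,b=look()
c=cv2.resize(b['color'][110:260,90:390],None,fx=2.6,fy=2.6,interpolation=cv2.INTER_CUBIC)
cv2.imwrite('pics/d1.png',c[:,:,::-1])
for k,p in(('s',a),('t',b)):
    for m in mark_of(p,'door_handle')[:2]: print(k,m['confidence'],m['centre'],onz(p,m['centre'],.106))"
```

```text
ee [ 0.5407 -0.3565  0.1579] 0.0343 [ 0.4  0.4 -0.8]
tray s 0.58 [209.3 285.7] [0.462  0.3197 0.    ]
tray t 0.7 [139.3 216.9] [0.4602 0.3101 0.    ]
tray t 0.52 [148.5 147.5] [0.6803 0.3113 0.    ]
splint_1 s 0.88 [227.4 279.2] [0.4206 0.2757 0.032 ]
splint_1 s 0.78 [191.  282.8] [0.4951 0.3631 0.032 ]
splint_1 s 0.63 [215.2 269.1] [0.4772 0.2762 0.032 ]
splint_1 s 0.58 [201. 299.] [0.4286 0.3794 0.032 ]
splint_1 t 0.96 [119.9 203.3] [0.4928 0.3624 0.032 ]
splint_1 t 0.95 [117.8 225.6] [0.4268 0.3587 0.032 ]
splint_1 t 0.86 [152.6 207.1] [0.4886 0.2648 0.032 ]
splint_1 t 0.63 [152.8 228.9] [0.4246 0.2557 0.032 ]
s 0.92 [317.7, 154.1] [ 0.53945592 -0.34887344  0.106     ]
t 0.72 [368.2, 199.9] [ 0.54314373 -0.34836797  0.106     ]
t 0.66 [119.1, 224.2] [0.42481    0.32814208 0.106     ]
```

View pics/d1.png

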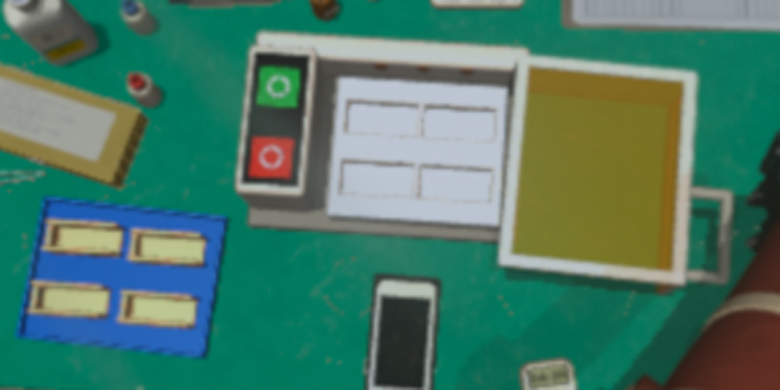

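jog_arm(
  rows=[
    [0.4, 0, 0, 0, 0, 0, -0.0563],
    [0.4, 0, 0, 0, 0, 0, -0.0563],
    [0.4, 0, 0, 0, 0, 0, -0.0563],
    [0.4, 0, 0, 0, 0, 0, -0.0563],
    [0.4, 0, 0, 0, 0, 0, -0.0563],
  ],
)

```text
clock: 48.65
ee_pos: [0.5402, -0.3585, 0.1576]
tcp_rot: [-180.0, 0.0, 124.2]
ft_force: [0.5, -0.6, 0.3]
width: 0.0341
grasp_force: 0.0
```

jog_arm(
  rows=[
    [0.4, 0, 0, 0, 0, 0, -0.0563],
    [0.4, 0, 0, 0, 0, 0, -0.0563],
    [0.4, 0, 0, 0, 0, 0, -0.0563],
    [0.4, 0, 0, 0, 0, 0, -0.0563],
    [0.4, 0, 0, 0, 0, 0, -0.0563],
  ],
)

```text
clock: 49.07
ee_pos: [0.5402, -0.3586, 0.1576]
tcp_rot: [-180.0, -0.0, 157.9]
ft_force: [0.4, -0.9, 0.1]
width: 0.034
grasp_force: 0.0
```

jog_arm(
  rows=[
    [0.4, 0, 0, 0, 0, 0, -0.0563],
    [0.4, 0, 0, 0, 0, 0, -0.0563],
    [0.4, 0, 0, 0, 0, 0, -0.0563],
    [0.4, -0.0054, 0.013, 0, 0, 0, 0],
    [0.4, 0, 0, 0, 0, 0, 0],
  ],
)

```text
clock: 49.48
ee_pos: [0.544, -0.3503, 0.1575]
tcp_rot: [179.9, 0.0, 177.8]
ft_force: [0.7, 0.2, 0.1]
width: 0.0345
grasp_force: 0.0
```

jog_arm(
  rows=[
    [0.4, 0, 0, 0.04, 0, 0, 0],
    [0.4, 0, 0, 0.04, 0, 0, 0],
    [0.4, 0, 0, 0.03, 0, 0, 0],
    [0.4, 0, 0, 0.02, 0, 0, 0],
    [0.4, 0, 0, 0, 0, 0, 0],
  ],
)

```text
clock: 49.9
ee_pos: [0.5418, -0.3509, 0.0901]
tcp_rot: [179.9, -0.3, 177.8]
ft_force: [-0.4, 0.1, -0.8]
width: 0.0341
grasp_force: 0.0
```

jog_arm(
  rows=[
    [0.4, 0, 0, 0, 0, 0, 0],
    [0.4, 0, 0, 0, 0, 0, 0],
  ],
)

```text
clock: 50.07
ee_pos: [0.5442, -0.3524, 0.0936]
tcp_rot: [-179.9, 0.1, 177.8]
ft_force: [0.2, 0.7, 0.8]
width: 0.0344
grasp_force: 0.0
```

Down to 0.061, then grip.

jog_arm(
  rows=[
    [0.4, 0, 0.004, 0.02, 0, 0, 0],
    [0.4, 0, 0, 0.02, 0, 0, 0],
    [0.4, 0, 0, 0.014, 0, 0, 0],
    [0.4, 0, 0, 0.01, 0, 0, 0],
    [0.4, 0, 0, 0, 0, 0, 0],
  ],
)

```text
clock: 50.48
ee_pos: [0.5421, -0.3497, 0.0586]
tcp_rot: [179.9, -0.2, 177.9]
ft_force: [-0.2, 0.5, 0.4]
width: 0.0338
grasp_force: 0.0
```

jog_arm(
  rows=[
    [0, 0, 0, 0, 0, 0, 0],
    [0, 0, 0, 0, 0, 0, 0],
    [0, 0, 0, 0, 0, 0, 0],
    [0, 0, 0, 0, 0, 0, 0],
    [0, 0, 0, 0, 0, 0, 0],
  ],
  grip_force=30,
)

```text
clock: 50.9
ee_pos: [0.5437, -0.3498, 0.0607]
tcp_rot: [180.0, 0.0, 177.9]
ft_force: [1.0, 0.4, -0.9]
width: 0.0109
grasp_force: 29.2
```

jog_arm(
  rows=[
    [0, 0.0314, 0.0248, 0, 0, 0, 0.0333],
    [0, 0.0314, 0.0248, 0, 0, 0, 0.0333],
    [0, 0.0314, 0.0248, 0, 0, 0, 0.0333],
    [0, 0.0314, 0.0248, 0, 0, 0, 0.0333],
    [0, 0.0314, 0.0248, 0, 0, 0, 0.0333],
  ],
)

```text
clock: 51.32
ee_pos: [0.4767, -0.2757, 0.0607]
tcp_rot: [-180.0, 0.1, 157.7]
ft_force: [2.8, 0.5, -4.6]
width: 0.0112
grasp_force: 29.5
```

jog_arm(
  rows=[
    [0, 0.0314, 0.0248, 0, 0, 0, 0.0333],
    [0, 0.0314, 0.0248, 0, 0, 0, 0.0333],
    [0, 0.0314, 0.0248, 0, 0, 0, 0.0333],
    [0, 0.0314, 0.0248, 0, 0, 0, 0.0333],
    [0, 0.0314, 0.0248, 0, 0, 0, 0.0333],
  ],
)

```text
clock: 51.73
ee_pos: [0.4394, -0.1833, 0.0606]
tcp_rot: [-179.9, -0.0, 137.6]
ft_force: [-0.3, -0.4, -4.7]
width: 0.0106
grasp_force: 29.5
```

jog_arm(
  rows=[
    [0, 0.0314, 0.0248, 0, 0, 0, 0.0333],
    [0, 0.0314, 0.0248, 0, 0, 0, 0.0333],
    [0, 0.0314, 0.0248, 0, 0, 0, 0.0333],
    [0, 0.0314, 0.0248, 0, 0, 0, 0.0333],
    [0, 0.0314, 0.0248, 0, 0, 0, 0.0333],
  ],
)

```text
clock: 52.15
ee_pos: [0.4361, -0.0834, 0.0606]
tcp_rot: [-179.9, -0.1, 117.7]
ft_force: [-1.1, -0.6, -2.6]
width: 0.0112
grasp_force: 29.6
```

jog_arm(
  rows=[
    [0, 0.0314, 0.0248, 0, 0, 0, 0.0333],
    [0, 0.0314, 0.0248, 0, 0, 0, 0.0333],
    [0, 0.0314, 0.0248, 0, 0, 0, 0.0333],
    [0, 0.0314, 0.0248, 0, 0, 0, 0.0333],
    [0, 0, 0, 0, 0, 0, 0],
  ],
)

```text
clock: 52.57
ee_pos: [0.4607, -0.0022, 0.0606]
tcp_rot: [-180.0, -0.2, 102.2]
ft_force: [-3.2, 1.3, 0.8]
width: 0.0107
grasp_force: 31.1
```

jog_arm(
  rows=[
    [0, 0.0314, 0.0248, 0, 0, 0, 0.0333],
    [0, 0.0314, 0.0248, 0, 0, 0, 0.0333],
    [0, 0.0236, 0.0186, 0, 0, 0, 0.025],
    [0, 0.0, 0.0, 0, 0, 0, 0],
    [0, 0, 0, 0, 0, 0, 0],
  ],
)

```text
clock: 52.98
ee_pos: [0.4856, 0.0418, 0.0605]
tcp_rot: [-179.7, -0.1, 91.1]
ft_force: [-4.4, 3.3, 2.8]
width: 0.0109
grasp_force: 30.8
```

jog_arm(
  rows=[
    [0, 0.004, 0.004, 0, 0, 0, 0.004],
    [0, 0.004, 0.004, 0, 0, 0, 0.004],
    [0, 0, 0, 0, 0, 0, 0],
    [0, 0, 0, 0, 0, 0, 0],
  ],
)

```text
clock: 53.32
ee_pos: [0.4858, 0.0423, 0.0605]
tcp_rot: [-179.4, 0.1, 90.0]
ft_force: [-9.4, -1.9, 9.1]
width: 0.0109
grasp_force: 31.4
```

jog_arm(
  rows=[
    [0.4, 0, 0, 0, 0, 0, 0],
    [0.4, 0, 0, 0, 0, 0, 0],
    [0.4, 0, 0, 0, 0, 0, 0],
  ],
)

```text
clock: 53.57
ee_pos: [0.4932, 0.0438, 0.061]
tcp_rot: [179.8, 0.0, 90.0]
ft_force: [0.1, -0.7, 0.3]
width: 0.0342
grasp_force: 0.0
```

jog_arm(
  rows=[
    [0.4, 0, 0, -0.03, 0, 0, 0],
    [0.4, 0, 0, -0.05, 0, 0, 0],
    [0.4, 0, 0, -0.05, 0, 0, 0],
    [0.4, 0, 0, -0.05, 0, 0, 0],
    [0, 0, 0, 0, 0, 0, 0],
  ],
)

```text
clock: 53.98
ee_pos: [0.4962, 0.0442, 0.1552]
tcp_rot: [179.3, -0.1, 90.0]
ft_force: [1.3, 0.5, 0.1]
width: 0.0233
grasp_force: 0.0
```

jog_arm(
  rows=[
    [0, 0.0246, 0.046, 0, 0, 0, 0],
    [0, 0.0246, 0.046, 0, 0, 0, 0],
    [0, 0.0246, 0.046, 0, 0, 0, 0],
    [0, 0.0246, 0.046, 0, 0, 0, 0],
  ],
)

```text
clock: 54.32
ee_pos: [0.5853, 0.0943, 0.1504]
tcp_rot: [179.9, -0.0, 90.0]
ft_force: [0.6, 0.5, 0.3]
width: -0.0003
grasp_force: 0.0
```

jog_arm(
  rows=[
    [0, 0.0246, 0.046, 0, 0, 0, 0],
    [0, 0.0246, 0.046, 0, 0, 0, 0],
    [0, 0.0246, 0.046, 0, 0, 0, 0],
    [0, 0.0246, 0.046, 0, 0, 0, 0],
    [0, 0, 0, 0, 0, 0, 0],
  ],
)

```text
clock: 54.73
ee_pos: [0.6795, 0.1467, 0.1489]
tcp_rot: [179.8, -0.1, 90.2]
ft_force: [-0.6, 0.5, -0.2]
width: 0.0003
grasp_force: 0.0
```

```bash
python3 -c "
from h import *
a,b=look()
c=cv2.resize(b['color'][110:260,90:390],None,fx=2.6,fy=2.6,interpolation=cv2.INTER_CUBIC)
cv2.imwrite('pics/d2.png',c[:,:,::-1])"
```

```text
ee [0.676  0.1431 0.1492] -0.0003 [-0.7  0.3 -0.2]
tray s 0.71 [210.8 286.7] [0.4557 0.3189 0.    ]
tray t 0.83 [138.2 214.8] [0.4663 0.3143 0.    ]
tray t 0.69 [362.9 251.1] [ 0.4091 -0.3652  0.    ]
tray t 0.23 [248.3 170.6] [ 0.6291 -0.0075  0.    ]
splint_1 s 0.94 [204.6 300.7] [0.4163 0.3757 0.032 ]
splint_1 s 0.84 [215.2 267.7] [0.4812 0.2725 0.032 ]
splint_1 s 0.82 [188.8 285. ] [0.4939 0.373  0.032 ]
splint_1 s 0.7 [229.2 280.9] [0.4119 0.2762 0.032 ]
splint_1 s 0.27 [321.5 213.1] [ 0.3702 -0.157   0.032 ]
splint_1 t 0.79 [155.  205.5] [0.4939 0.2583 0.032 ]
splint_1 t 0.48 [152.5 228.4] [0.426  0.2568 0.032 ]
```

View pics/d2.png

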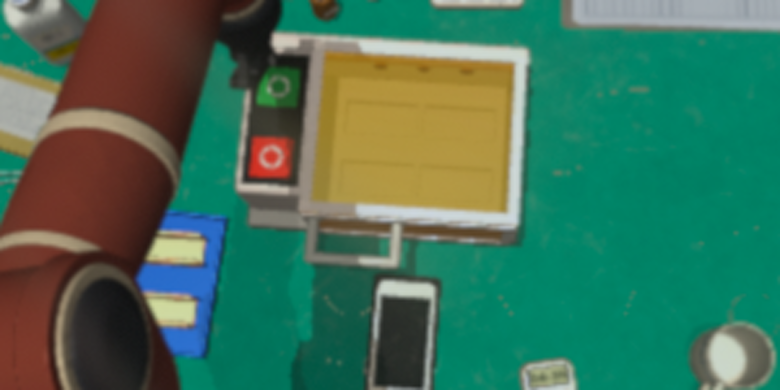

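jog_arm(
  rows=[
    [0, -0.004, -0.01, 0.04, 0, 0, 0],
    [0, 0, 0, 0.04, 0, 0, 0],
    [0, 0, 0, 0.02, 0, 0, 0],
    [0, 0, 0, 0.012, 0, 0, 0],
    [0, 0, 0, 0, 0, 0, 0],
  ],
)

```text
clock: 55.45
ee_pos: [0.6697, 0.1407, 0.0933]
tcp_rot: [-179.9, 0.0, 90.0]
ft_force: [0.7, -0.6, -0.9]
width: 0.0001
grasp_force: 0.0
```

jog_arm(
  rows=[
    [0, 0, 0, 0.004, 0, 0, 0],
    [0, 0, 0, 0.002, 0, 0, 0],
    [0, 0, 0, 0, 0, 0, 0],
    [0, 0, 0, 0, 0, 0, 0],
  ],
)

```text
clock: 55.78
ee_pos: [0.6712, 0.1409, 0.0923]
tcp_rot: [179.9, -0.0, 90.0]
ft_force: [-0.7, -0.2, -0.2]
width: -0.0003
grasp_force: 0.0
```

jog_arm(
  rows=[
    [0, 0, 0, 0.006, 0, 0, 0],
    [0, 0, 0, 0.006, 0, 0, 0],
    [0, 0, 0, 0.004, 0, 0, 0],
    [0, 0, 0, 0, 0, 0, 0],
  ],
)

```text
clock: 56.12
ee_pos: [0.6701, 0.1409, 0.0827]
tcp_rot: [-179.9, 0.0, 90.0]
ft_force: [-0.4, 0.0, 0.7]
width: 0.0004
grasp_force: 0.0
```

jog_arm(
  rows=[
    [0, 0, 0, 0.002, 0, 0, 0],
    [0, 0, 0, 0, 0, 0, 0],
  ],
)

```text
clock: 56.28
ee_pos: [0.6706, 0.1409, 0.0824]
tcp_rot: [-180.0, 0.0, 90.0]
ft_force: [-0.4, -0.9, 0.5]
width: 0.0001
grasp_force: 0.3
```

jog_arm(
  rows=[
    [0, 0, 0, 0.002, 0, 0, 0],
    [0, 0, 0, 0, 0, 0, 0],
  ],
)

```text
clock: 56.45
ee_pos: [0.6707, 0.141, 0.0819]
tcp_rot: [180.0, -0.0, 90.0]
ft_force: [-1.5, 0.2, 2.6]
width: 0.0002
grasp_force: 1.3
```

jog_arm(
  rows=[
    [0, 0, 0, 0.003, 0, 0, 0],
    [0, 0, 0, 0, 0, 0, 0],
    [0, 0, 0, 0, 0, 0, 0],
    [0, 0, 0, 0, 0, 0, 0],
  ],
)

```text
clock: 56.78
ee_pos: [0.6708, 0.1409, 0.0814]
tcp_rot: [180.0, -0.0, 90.0]
ft_force: [-1.9, -0.0, 6.8]
width: -0.0
grasp_force: 3.2
```

jog_arm(
  rows=[
    [0, 0, 0, 0, 0, 0, 0],
    [0, 0, 0, 0, 0, 0, 0],
  ],
)

```text
clock: 56.95
ee_pos: [0.6708, 0.1409, 0.0814]
tcp_rot: [180.0, -0.0, 90.0]
ft_force: [-2.5, -0.4, 6.4]
width: -0.0004
grasp_force: 3.2
```

Pressed firmly enough; retreat, check and hand in.

jog_arm(
  rows=[
    [0, 0, 0, -0.03, 0, 0, 0],
    [0, 0, 0, -0.05, 0, 0, 0],
    [0, 0, 0, -0.06, 0, 0, 0],
    [0, 0, 0, -0.06, 0, 0, 0],
    [0, 0, 0, 0, 0, 0, 0],
  ],
)

```text
clock: 57.37
ee_pos: [0.6752, 0.1409, 0.1874]
tcp_rot: [179.2, -0.1, 90.0]
ft_force: [1.2, -1.1, 1.1]
width: -0.0001
grasp_force: 0.0
```

jog_arm(
  rows=[
    [0, 0, 0, 0, 0, 0, 0],
    [0, 0, 0, 0, 0, 0, 0],
    [0, 0, 0, 0, 0, 0, 0],
    [0, 0, 0, 0, 0, 0, 0],
  ],
)

```text
clock: 57.7
ee_pos: [0.6697, 0.141, 0.1782]
tcp_rot: [-179.8, 0.0, 90.0]
ft_force: [0.1, 0.1, -0.6]
width: 0.0
grasp_force: 0.0
```

```bash
python3 -c "
from h import *
look()
print(sign_off())"
```

```text
ee [0.67   0.1409 0.1786] -0.0001 [ 0.2 -0.9 -0.8]
tray s 0.56 [208.8 285.9] [0.4627 0.3213 0.    ]
tray t 0.95 [139.3 215.4] [0.4648 0.3107 0.    ]
splint_1 s 0.85 [213.5 268.6] [0.4826 0.2786 0.032 ]
splint_1 s 0.66 [201.9 296.1] [0.4342 0.3709 0.032 ]
splint_1 s 0.59 [187.8 285.7] [0.4943 0.3768 0.032 ]
splint_1 s 0.56 [225.7 281.1] [0.4195 0.2842 0.032 ]
splint_1 t 0.73 [150.7 206. ] [0.4914 0.2708 0.032 ]
splint_1 t 0.63 [150.3 228.7] [0.4247 0.2631 0.032 ]
the job is handed in; nothing more can be done
None
```

I pressed the red key, opened the door to about 88°, laid all four splints in the tray, shut the door, pressed the green key (about 6.5 N) and handed the job in at about 58 s; hand-in returned no verdict.

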